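Tip castings and proof-pull their studs

TASK

Taking the castings that are there in the order red, yellow, blue: push each standing casting high on the stud side so it tips over onto its bare machined face, brass stud up; then grip the stud and pull it straight up with slowly rising force to about 8 newtons, hold it there for a second without ever going above 11 newtons, and let it go back. When a casting has passed, lay a green marker on its stud face beside the stud before you pull the next stud, and leave the mug, carton and hammer where they are.

Things in the scene. Friction and masses are not known exactly. Their poses are not given: they have to be found in the camera images.
- mat: black rubber bench mat, fixed flat on the bench, 320 x 760 mm, 6 mm thick; origin at the centre of its underside. The castings stand on it and are tipped onto it.
- board: plywood board, fixed flat on the bench to the right of the mat, 160 x 160 mm, 8 mm thick; origin at the centre of its underside. Holds the markers at the start.
- red_center (a point): centre of the red casting (may be absent): aluminium block, 1.5 kg, 76 mm (x) by 90 (y) by 160 tall (z), red band at its top. Starts standing on its end on the mat, z up. x points out of the face with the stud (at first away from the robot, +x within 25 degrees); the -x face, with a steel-grey panel, is the machined one to lie on. Lying so, its stud face is 82 mm above the bench.
- red_knob (a point): centre of the brass knob of the red casting's stud: a cylinder 24 mm across, 16 mm long, on a 12 mm stem, in the middle of the stud face. Seated, this point is 30 mm out from that face (68 mm from the casting's centre along its x) and the knob's end 38 mm out. Its x axis points outwards along the stud.
- red_stud (a joint): how far the red casting's stud is drawn out along its axis, m: 0 seated, limit 0.016. It sits on a spring of 800 N/m (6 N draws it 7.5 mm, 8 N 10 mm, 11 N 13.75 mm) and goes back when let go.
- yellow_center (a point): centre of the yellow casting (may be absent): aluminium block, 1.5 kg, 76 mm (x) by 90 (y) by 160 tall (z), yellow band at its top. Starts standing on its end on the mat, z up. x points out of the face with the stud (at first away from the robot, +x within 25 degrees); the -x face, with a steel-grey panel, is the machined one to lie on. Lying so, its stud face is 82 mm above the bench.
- yellow_knob (a point): centre of the brass knob of the yellow casting's stud: a cylinder 24 mm across, 16 mm long, on a 12 mm stem, in the middle of the stud face. Seated, this point is 30 mm out from that face (68 mm from the casting's centre along its x) and the knob's end 38 mm out. Its x axis points outwards along the stud.
- yellow_stud (a joint): how far the yellow casting's stud is drawn out along its axis, m: 0 seated, limit 0.016. It sits on a spring of 800 N/m (6 N draws it 7.5 mm, 8 N 10 mm, 11 N 13.75 mm) and goes back when let go.
- blue_center (a point): centre of the blue casting (may be absent): aluminium block, 1.5 kg, 76 mm (x) by 90 (y) by 160 tall (z), blue band at its top. Starts standing on its end on the mat, z up. x points out of the face with the stud (at first away from the robot, +x within 25 degrees); the -x face, with a steel-grey panel, is the machined one to lie on. Lying so, its stud face is 82 mm above the bench.
- blue_knob (a point): centre of the brass knob of the blue casting's stud: a cylinder 24 mm across, 16 mm long, on a 12 mm stem, in the middle of the stud face. Seated, this point is 30 mm out from that face (68 mm from the casting's centre along its x) and the knob's end 38 mm out. Its x axis points outwards along the stud.
- blue_stud (a joint): how far the blue casting's stud is drawn out along its axis, m: 0 seated, limit 0.016. It sits on a spring of 800 N/m (6 N draws it 7.5 mm, 8 N 10 mm, 11 N 13.75 mm) and goes back when let go.
- marker0_center (a point): centre of a green plastic pass marker, a bar 40 mm (x) by 24 mm (y) by 24 mm (z), 50 g, loose, lying on the board at the start, about 66 mm (x) and 70 mm (y) from its neighbours. All four are alike, more than are needed. It may lie any way round.
- marker1_center (a point): centre of a green plastic pass marker, a bar 40 mm (x) by 24 mm (y) by 24 mm (z), 50 g, loose, lying on the board at the start, about 66 mm (x) and 70 mm (y) from its neighbours. All four are alike, more than are needed. It may lie any way round.
- marker2_center (a point): centre of a green plastic pass marker, a bar 40 mm (x) by 24 mm (y) by 24 mm (z), 50 g, loose, lying on the board at the start, about 66 mm (x) and 70 mm (y) from its neighbours. All four are alike, more than are needed. It may lie any way round.
- marker3_center (a point): centre of a green plastic pass marker, a bar 40 mm (x) by 24 mm (y) by 24 mm (z), 50 g, loose, lying on the board at the start, about 66 mm (x) and 70 mm (y) from its neighbours. All four are alike, more than are needed. It may lie any way round.
- mug: blue mug, 76 mm across, 90 mm high, bystander at the far edge of the work; origin at the centre of its underside
- carton: small cardboard carton 80 x 130 x 60 mm, bystander at the far edge of the work; origin at the centre of its underside
- hammer: hammer lying on the bench, bystander at the far edge of the work
There are look-alikes about, which are no part of the job. Leave any brown or orange look-alike of the part that bears marker0_center alone.

How it is judged:
By the outcome, as a careful person would: the job done as asked, in the order asked, and still so for the second after the job is handed in, with the robot touching nothing.
Of red, yellow, blue only 2 to 3 are there at a start; the rules pass over those that are not, and their reading is None.
At some moment in a run one of marker0, marker1, marker2, marker3 may be knocked a few centimetres aside while the robot is not near it.
Once in a run the grip may slacken for a moment while it holds something.
It also fails if it takes over 210 s, if anything falls off the work surface, if the arm or the gripper's body presses on something with over 40 N, if the wrist force passes 120 N, or if a joint passes its speed limit or range.

ROBOT

A 6-joint arm with a two-finger parallel gripper is mounted at the origin on the work surface. World frame = base frame: x ahead of the robot, y to its left, z up, the work surface at z = 0. Lengths are in m, angles in rad, forces in N, time in s.
With the tool pointing down it reaches from about 0.425 to 0.95 m from the base axis. Payload 3.5 kg.
Tool frame: the origin (TCP) lies midway between the tips of the shut fingers; the grasp point (between the pads) lies 19 mm behind it; z points along the fingers, y is the line along which they close (so a half turn about z gives the same grasp; the last joint's range is limited). The gripper opens to 85 mm and grips with 20 to 120 N. Pads are 22 mm wide; open, the fingers measure 114 mm over their backs; the gripper's body (76 mm by 85 mm) begins 54 mm behind the grasp point. The pads swing forward as they close: fully open they stand 13 mm farther back than shut.
Start: joints at [-1.412, 0.286, 1.577, -0, 1.279, -0.15], TCP at [0.205, -0.643, 0.231] pointing down, gripper open.
Joint ranges: [-2.77, 2.77], [-0.9, 2.22], [0.21, 2.48], [-1.53, 4.67], [0.24, 2.81], [-2.84, 2.84]. Speed limits (rad/s): [2.79, 2.79, 3.14, 3.14, 3.14, 3.14].

INTERFACE

Orientations are given as a unit quaternion [x, y, z, w].
In Python, from plant import * gives the robot as it stands.
- The arm moves only by the tool move_arm, never from a script. Its argument "moves" is a list of rows, each a list of 3 entries, a list of its own where there are three numbers: the opening, from 0 (shut) to 1 (fully open), then the shift along the tool's x, y, z in m, then the turn, a rotation vector about the tool's x, y, z in rad. A call has exactly 10 rows; each row shifts and turns the commanded pose from where the row before left it, along the tool's axes as they then stand; what a row does not reach is not made up. A row lasts 1/12 s, in which the tool goes at most 41.7 mm and 7.16 degrees, less where a joint would pass 70% of its speed; a pose out of reach is approached as far as the arm can. A call is refused whole if a number of a shift passes 0.0417 or a number of a turn 0.125, either way. A call with a gripper value outside its range is refused whole. The fingers move at their own pace and stop on an object; "grip_force" is the grip in N (left out, the last holds). Time passes only in rows, so rows that do not move let the fingers close, or fill a call up. It gives the time, the measured TCP pose, the force, the opening and the grip force at its end, in the units of the state.
- get_state(): the state, without advancing time (a new reading comes with each control period).
- read_camera(name): name is "side" or "top"; returns the picture (400x640x3 uint8, red, green, blue); there is no depth.
- camera_params(name): a dict with "fx", "fy", "cx", "cy" (pixels), "rvec" (rotation vector, rad) and "tvec" (3), from world to camera coordinates, as OpenCV has them. Camera axes: x right, y down, z forward; pixel columns grow to the right and rows downward; lengths in m; the calibration is good to about 2 mm. A picture is of the moment at which its call begins. camera_params takes no time and is no camera call.
- sign_off(): hands the job in; it is judged then, once.
The state is a dict: "time": time; "qpos": joint angles; "dq": joint speeds; "joint_efforts": joint torques, N m; "eef_pos": TCP position; "tcp_rot": TCP orientation; "contact_force": force on the tool from outside, world axes, zero at the start; "wrist_torque": the same for the moment, N m; "opening": opening from 0.0 (shut) to 1.0 (fully open); "finger_force": force on a finger pad.
Only numpy, scipy, OpenCV 4.12 (cv2) and the standard library are available. Lean on these libraries where they do the work, as an engineer would, in place of code of your own. Each camera call takes 0.05 s, during which the arm holds its last target. There are 200 camera calls.

## Working session

There is one attempt and no reset: what is moved stays moved. The work goes in short steps, Python scripts to look and compute and a tool call to move; the robot and the scene stay as the last step left them, time stands still between calls to the robot, and variables do not carry over. Pictures are saved under pics/ and viewed, at most 14 in all, crops included, and the job is handed in when it is done.

Besides the shell and the picture viewer there is one more tool, called after "Emit:" by a JSON object that holds its "name" and its "arguments", one argument or row to a line. move_arm: Moves the arm, as the interface text tells. Its arguments: {"type":"object","properties":{"moves":{"type":"array"},"grip_force":{"type":"number"}},"required":["moves"]}

```bash
mkdir -p pics; ls
cat > h.py <<'E'
from plant import *
import numpy as np, cv2
from scipy.spatial.transform import Rotation as R
def snap(n,f):
    im=read_camera(n); cv2.imwrite('pics/'+f,im[:,:,::-1]); return im
def cam(n):
    p=camera_params(n); K=np.array([[p['fx'],0,p['cx']],[0,p['fy'],p['cy']],[0,0,1]]); return K,np.array(p['rvec'],float),np.array(p['tvec'],float)
def atz(n,uv,z):
    K,r,t=cam(n); M=cv2.Rodrigues(r)[0]; d=M.T@np.linalg.inv(K)@np.array([uv[0],uv[1],1.]); c=-M.T@t
    return c+d*(z-c[2])/d[2]
def proj(n,X):
    K,r,t=cam(n); return cv2.projectPoints(np.atleast_2d(np.array(X,float)),r,t,K,None)[0][:,0]
E
python3 - <<'E'
from h import *
a=snap('top','t0.png');b=snap('side','s0.png')
for n in('top','side'):
    K,r,t=cam(n);M=cv2.Rodrigues(r)[0];print(n,K[0,0],(-M.T@t).round(3));print(M.round(2).tolist())
s=get_state();print({k:np.round(v,3).tolist() for k,v in s.items()})
E
```

```text
pics
top 502.2014503226118 [ 0.362 -0.059  1.72 ]
[[0.02, -1.0, 0.0], [-0.99, -0.02, -0.13], [0.13, -0.0, -0.99]]
side 389.0348540249138 [ 0.323 -0.764  0.844]
[[0.94, -0.33, -0.01], [-0.25, -0.67, -0.7], [0.23, 0.66, -0.71]]
{'time': 0.1, 'qpos': [-1.412, 0.287, 1.578, -0.0, 1.279, -0.15], 'dq': [-0.001, -0.0, -0.003, -0.001, -0.001, -0.0], 'joint_efforts': [0.001, -40.73, -29.37, -0.0, 0.003, -0.0], 'eef_pos': [0.205, -0.642, 0.23], 'tcp_rot': [0.988, 0.154, -0.0, -0.001], 'contact_force': [0.438, 0.04, 0.511], 'wrist_torque': [-0.01, -0.019, -0.038], 'finger_force': 0.0, 'opening': 0.998}
```

View pics/t0.png

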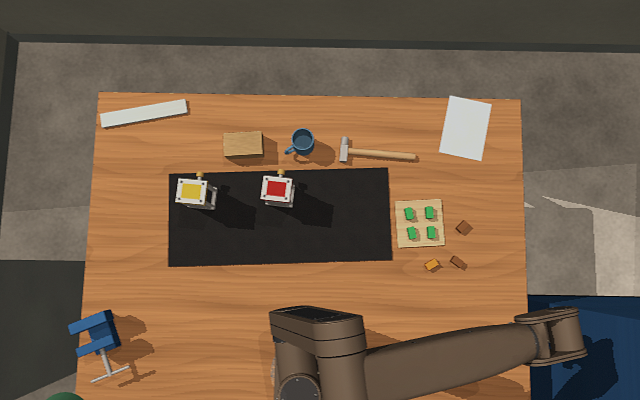

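View pics/s0.png

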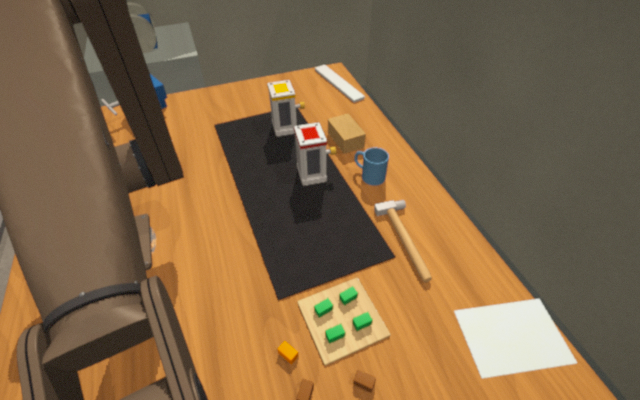

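The top view shows red at (278,188) and yellow at (192,191). There is no blue casting: the blue things are the mug at (302,141) and a clamp at (95,335). Four green markers lie on the board near (410,214), (430,212), (412,233) and (432,233). The orange and brown bits at (432,265), (458,262) and (464,228) are look-alikes and stay put. Next I'll measure and confirm in one crop.

```bash
cat >> h.py <<'E'
def blobs(im,lo,hi,roi,amin=8):
    h=cv2.cvtColor(im,cv2.COLOR_RGB2HSV); m=cv2.inRange(h,np.array(lo),np.array(hi)); k=np.zeros_like(m); x0,y0,x1,y1=roi; k[y0:y1,x0:x1]=m[y0:y1,x0:x1]
    n,l,s,c=cv2.connectedComponentsWithStats(k)
    out=[]
    for i in range(1,n):
        if s[i,4]>=amin:
            ys,xs=np.where(l==i); out.append((c[i].round(2),int(s[i,4]),cv2.minAreaRect(np.c_[xs,ys].astype(np.float32))))
    return out
G=([45,80,60],[80,255,255])
E
python3 - <<'E'
from h import *
im=cv2.imread('pics/t0.png')[:,:,::-1].copy()
for nm,lo,hi,roi in(('red',[0,150,120],[6,255,255],(255,160,305,210)),('yel',[22,150,140],[34,255,255],(170,165,215,210)),('knobR',[12,80,80],[30,255,255],(265,165,300,180)),('knobY',[12,80,80],[26,255,255],(190,165,210,182))):
    for b in blobs(im,lo,hi,roi): print(nm,b[0],b[1],b[2][1:],atz('top',b[0],0.166 if 'k' not in nm else .086).round(4))
for b in blobs(im,*G,(395,195,445,250)):
    pts=cv2.boxPoints(b[2]); w=np.array([atz('top',p,.032)[:2] for p in pts]); e=np.diff(w,axis=0); print('mk',b[0],b[1],atz('top',b[0],.03).round(4),np.linalg.norm(e,axis=1).round(3),np.degrees(np.arctan2(e[:,1],e[:,0])).round(0))
a=cv2.resize(im[155:220,165:310],None,fx=5,fy=5,interpolation=2);b=cv2.resize(im[190:275,390:480],None,fx=3,fy=3,interpolation=2)
c=np.zeros((590,725,3),np.uint8);c[:325]=a;c[330:330+255,:270]=b
s=cv2.imread('pics/s0.png')[:,:,::-1];d=cv2.resize(s[70:190,260:400],None,fx=2.1,fy=2.1,interpolation=2);c[330:330+d.shape[0],280:280+d.shape[1]]=d
cv2.imwrite('pics/c0.png',c[:,:,::-1])
E
```

```text
red [275.98 188.22] 253 ((17.889907836914062, 13.914374351501465), 6.340191841125488) [0.5874 0.0916 0.166 ]
yel [190.8 190.9] 254 ((18.20918083190918, 14.030025482177734), 5.710593223571777) [0.5743 0.3571 0.166 ]
knobR [281.21 167.9 ] 223 ((9.0, 34.0), 90.0) [0.6671 0.0841 0.086 ]
knobY [199.5  169.43] 190 ((11.0, 19.0), 90.0) [0.6573 0.3535 0.086 ]
mk [408.59 213.09] 85 [ 0.5298 -0.3458  0.03  ] [0.025 0.038 0.025] [ -76. -168.  103.]
mk [428.95 211.98] 84 [ 0.5348 -0.4147  0.03  ] [0.025 0.037 0.025] [ -82. -173.   98.]
mk [411.37 232.39] 84 [ 0.4648 -0.3549  0.03  ] [0.024 0.038 0.024] [ -77. -168.  103.]
mk [430.78 231.6 ] 87 [ 0.4685 -0.4202  0.03  ] [0.025 0.039 0.025] [ -83. -174.   97.]
```

View pics/c0.png

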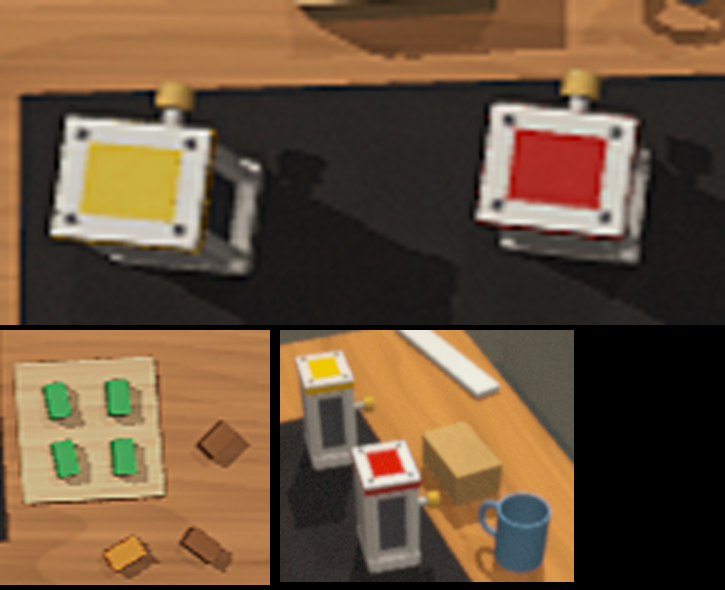

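The crop confirms green for all four markers and shows both studs pointing about +x. Red's centre is near (0.587, 0.092) with yaw about -5.5°, and yellow's is near (0.574, 0.357). I'll head to red's far side.

```bash
cat >> h.py <<'E'
def go(x,y,z,yaw_deg):
    s=get_state(); r=R.from_quat(s['tcp_rot']); p=np.array(s['eef_pos'])
    a,w=np.cos(np.radians(yaw_deg)),np.sin(np.radians(yaw_deg))
    T=R.from_matrix(np.array([[a,w,0],[w,-a,0],[0,0,-1.]]))
    turn=(r.inv()*T).as_rotvec(); d=np.array([x,y,z])-p
    print('t',round(float(s['time']),2),'pos',p.round(4),'turn',turn.round(3),'| shift after turn',T.inv().apply(d).round(4),'F',np.round(s['contact_force'],2),'op',round(float(s['opening']),3),'q',np.round(s['qpos'],2))
E
python3 -c "
from h import *
go(.672,.083,.25,-5.5)"
```

```text
t 0.1 pos [ 0.2051 -0.6425  0.2301] turn [-0.002  0.     0.405] | shift after turn [ 0.3952 -0.7669 -0.0199] F [0.44 0.04 0.51] op 0.998 q [-1.41  0.29  1.58 -0.    1.28 -0.15]
```

Emit:
{"name": "move_arm", "arguments": {
  "moves": [
    [0,[0,0,-0.005],[0,0,0.1]],
    [0,[0,0,-0.005],[0,0,0.1]],
    [0,[0,0,-0.005],[0,0,0.1]],
    [0,[0,0,-0.005],[0,0,0.1]],
    [0,[0.0152,-0.0295,0],[0,0,0]],
    [0,[0.0152,-0.0295,0],[0,0,0]],
    [0,[0.0152,-0.0295,0],[0,0,0]],
    [0,[0.0152,-0.0295,0],[0,0,0]],
    [0,[0.0152,-0.0295,0],[0,0,0]],
    [0,[0.0152,-0.0295,0],[0,0,0]]
  ]
}}

```text
time: 0.93
eef_pos: [0.3126, -0.4733, 0.2506]
tcp_rot: [0.999, -0.046, -0.0, -0.001]
contact_force: [1.0, -0.6, 0.0]
opening: 0.001
finger_force: 0.0
```

Emit:
{"name": "move_arm", "arguments": {
  "moves": [
    [0,[0.0152,-0.0295,0],[0,0,0]],
    [0,[0.0152,-0.0295,0],[0,0,0]],
    [0,[0.0152,-0.0295,0],[0,0,0]],
    [0,[0.0152,-0.0295,0],[0,0,0]],
    [0,[0.0152,-0.0295,0],[0,0,0]],
    [0,[0.0152,-0.0295,0],[0,0,0]],
    [0,[0.0152,-0.0295,0],[0,0,0]],
    [0,[0.0152,-0.0295,0],[0,0,0]],
    [0,[0.0152,-0.0295,0],[0,0,0]],
    [0,[0.0152,-0.0295,0],[0,0,0]]
  ]
}}

```text
time: 1.77
eef_pos: [0.4907, -0.1934, 0.2509]
tcp_rot: [0.999, -0.046, -0.0, -0.0]
contact_force: [-0.3, -0.7, -0.6]
opening: 0.001
finger_force: 0.0
```

Emit:
{"name": "move_arm", "arguments": {
  "moves": [
    [0,[0.0152,-0.0295,0],[0,0,0]],
    [0,[0.0152,-0.0295,0],[0,0,0]],
    [0,[0.0152,-0.0295,0],[0,0,0]],
    [0,[0.0152,-0.0295,0],[0,0,0]],
    [0,[0.0152,-0.0295,0],[0,0,0]],
    [0,[0.0152,-0.0295,0],[0,0,0]],
    [0,[0.0152,-0.0295,0],[0,0,0]],
    [0,[0.0152,-0.0295,0],[0,0,0]],
    [0,[0.0152,-0.0295,0],[0,0,0]],
    [0,[0.0152,-0.0295,0],[0,0,0]]
  ]
}}

```text
time: 2.6
eef_pos: [0.6689, 0.0864, 0.2506]
tcp_rot: [0.999, -0.045, -0.001, 0.0]
contact_force: [0.8, 0.4, 1.2]
opening: -0.002
finger_force: 0.0
```

```bash
python3 -c "
from h import *
go(.672,.083,.145,-5.5)"
```

```text
t 2.6 pos [0.6689 0.0864 0.2506] turn [0.    0.001 0.005] | shift after turn [0.0034 0.0031 0.1056] F [0.82 0.36 1.17] op -0.002 q [-0.02  0.27  1.56 -0.    1.31  1.64]
```

Emit:
{"name": "move_arm", "arguments": {
  "moves": [
    [0,[0.003,0.003,0.026],[0,0,0]],
    [0,[0,0,0.026],[0,0,0]],
    [0,[0,0,0.026],[0,0,0]],
    [0,[0,0,0.027],[0,0,0]],
    [0,[-0.006,0,0],[0,0,0]],
    [0,[-0.006,0,0],[0,0,0]],
    [0,[-0.006,0,0],[0,0,0]],
    [0,[-0.006,0,0],[0,0,0]],
    [0,[-0.005,0,0],[0,0,0]],
    [0,[-0.005,0,0],[0,0,0]]
  ]
}}

```text
time: 3.43
eef_pos: [0.6378, 0.0846, 0.1486]
tcp_rot: [0.999, -0.046, 0.002, -0.0]
contact_force: [0.6, -0.6, 0.5]
opening: -0.002
finger_force: 0.0
```

Emit:
{"name": "move_arm", "arguments": {
  "moves": [
    [0,[-0.004,0,-0.002],[0,0,0]],
    [0,[-0.004,0,-0.002],[0,0,0]],
    [0,[-0.004,0,-0.002],[0,0,0]],
    [0,[-0.004,0,-0.002],[0,0,0]],
    [0,[-0.004,0,-0.002],[0,0,0]],
    [0,[-0.004,0,-0.002],[0,0,0]],
    [0,[-0.004,0,-0.002],[0,0,0]],
    [0,[-0.004,0,-0.002],[0,0,0]],
    [0,[-0.004,0,-0.001],[0,0,0]],
    [0,[-0.004,0,-0.001],[0,0,0]]
  ]
}}

```text
time: 4.27
eef_pos: [0.5971, 0.0882, 0.1645]
tcp_rot: [0.999, -0.046, -0.0, 0.0]
contact_force: [2.0, 0.5, -0.1]
opening: 0.003
finger_force: 0.7
```

```bash
python3 -c "
from h import *
go(.672,.083,.145,-5.5); snap('side','s1.png')"
```

```text
t 4.27 pos [0.5971 0.0882 0.1645] turn [0.    0.    0.005] | shift after turn [ 0.075  -0.002   0.0195] F [ 1.97  0.53 -0.14] op 0.003 q [-0.02  0.19  1.81 -0.    1.13  1.64]
```

View pics/s1.png

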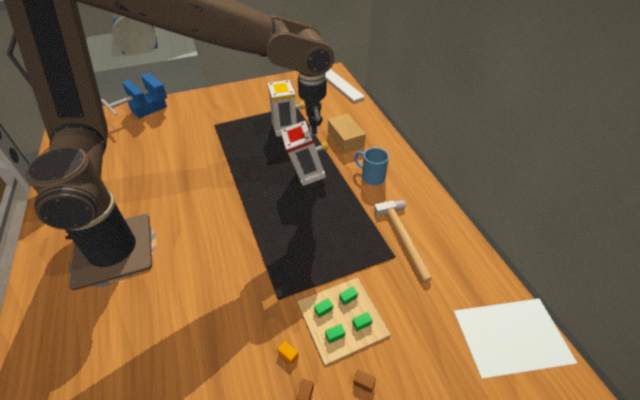

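Red, with its top at (297,135), is tilting about its near edge without sliding. I'll carry on until it goes over, then lift.

Emit:
{"name": "move_arm", "arguments": {
  "moves": [
    [0,[-0.004,0,-0.001],[0,0,0]],
    [0,[-0.004,0,-0.001],[0,0,0]],
    [0,[-0.004,0,-0.001],[0,0,0]],
    [0,[-0.004,0,-0.001],[0,0,0]],
    [0,[-0.004,0,-0.001],[0,0,0]],
    [0,[-0.004,0,0],[0,0,0]],
    [0,[-0.004,0,0],[0,0,0]],
    [0,[-0.004,0,0],[0,0,0]],
    [0,[-0.004,0,0],[0,0,0]],
    [0,[-0.004,0,0],[0,0,0]]
  ]
}}

```text
time: 5.15
eef_pos: [0.5571, 0.092, 0.1691]
tcp_rot: [0.999, -0.046, -0.0, -0.0]
contact_force: [-0.0, 0.3, 0.2]
opening: 0.0
finger_force: 0.0
```

Emit:
{"name": "move_arm", "arguments": {
  "moves": [
    [0,[-0.004,0,-0.001],[0,0,0]],
    [0,[-0.004,0,-0.001],[0,0,0]],
    [0,[0,0,0],[0,0,0]],
    [0,[0,0,-0.002],[0,0,0]],
    [0,[0,0,-0.01],[0,0,0]],
    [0,[0,0,-0.015],[0,0,0]],
    [0,[0,0,-0.015],[0,0,0]],
    [0,[0,0,-0.015],[0,0,0]],
    [0.5,[0,0,-0.015],[0,0,0]],
    [0.5,[0,0,0],[0,0,0]]
  ]
}}

```text
time: 5.98
eef_pos: [0.5521, 0.0926, 0.2483]
tcp_rot: [0.999, -0.046, 0.004, -0.0]
contact_force: [1.2, 0.3, 1.2]
opening: 0.276
finger_force: 0.0
```

```bash
python3 -c "
from h import *
go(.469,.103,.2,-5.5); a=snap('side','s2.png'); b=snap('top','t2.png')
c=np.zeros((590,640,3),np.uint8); c[:400]=a; c[400:590,:400]=cv2.resize(b[150:245,180:380],None,fx=2,fy=2); cv2.imwrite('pics/c2.png',c[:,:,::-1])"
```

```text
t 5.98 pos [0.5521 0.0926 0.2483] turn [-0.001 -0.008  0.005] | shift after turn [-0.0837 -0.0024  0.0483] F [1.24 0.35 1.18] op 0.276 q [-0.02  0.02  1.85 -0.    1.27  1.65]
```

View pics/c2.png

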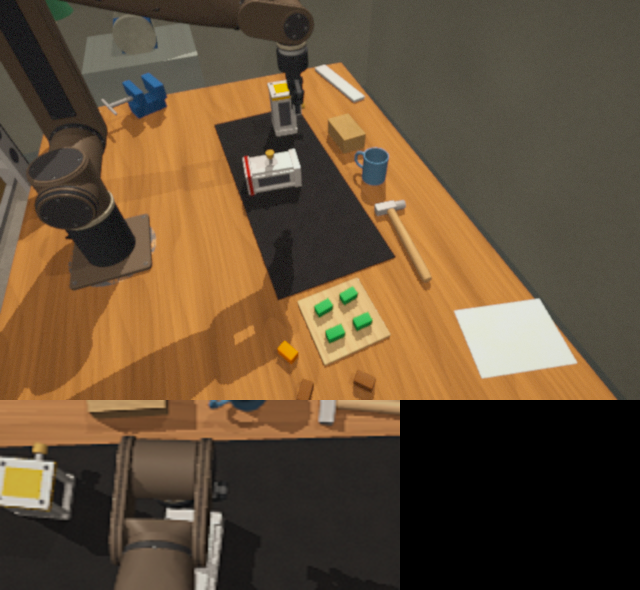

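Red lies stud up, with its knob at (270,155) in the side view. I'll locate the knob there.

```bash
python3 -c "
from h import *
im=cv2.imread('pics/s2.png')[:,:,::-1].copy()
for b in blobs(im,[14,110,90],[30,255,255],(258,145,282,168),4): print(b, atz('side',b[0],.113).round(4))
print(proj('side',[[.469,.103,.112],[.469,.103,.12]]))
# block face corners predicted
c=np.array([.469,.103]);y=np.radians(-5.5);X=np.array([np.cos(y),np.sin(y)]);Y=np.array([-X[1],X[0]])
d=im.copy();d=cv2.resize(d[135:205,230:315],None,fx=7,fy=7,interpolation=2)
for s in [(1,1),(1,-1),(-1,-1),(-1,1)]:
    p=c+.08*s[0]*X+.045*s[1]*Y; u=proj('side',[*p,.082])[0]; print(s,u.round(1)); cv2.circle(d,tuple(((u-[230,135])*7).astype(int).tolist()),4,(0,255,0),1)
cv2.imwrite('pics/c3.png',d[:,:,::-1])"
```

```text
(array([269.26, 152.99]), 69, ((269.75, 152.75), (9.192388534545898, 8.485280990600586), 45.0)) [0.4682 0.1063 0.113 ]
[[269.861961   153.88182852]
 [269.57833168 151.76107292]]
(1, 1) [294.4 147.9]
(1, -1) [300.5 166.9]
(-1, -1) [245.6 176.5]
(-1, 1) [242.2 156.5]
```

View pics/c3.png

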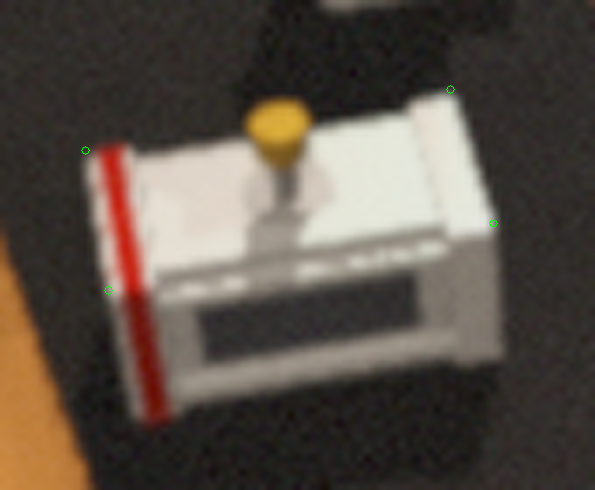

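The predicted face corners fit to about 1–2 mm, which puts the knob at (0.469, 0.103). Next: move over it, descend and grip.

Emit:
{"name": "move_arm", "arguments": {
  "grip_force": 60,
  "moves": [
    [0.6,[-0.021,-0.0006,0],[0,0,0]],
    [0.6,[-0.021,-0.0006,0],[0,0,0]],
    [0.6,[-0.021,-0.0006,0],[0,0,0]],
    [0.6,[-0.0205,-0.0006,0],[0,0,0]],
    [0.6,[0,0,0.025],[0,0,0]],
    [0.6,[0,0,0.025],[0,0,0]],
    [0.6,[0,0,0.025],[0,0,0]],
    [0.6,[0,0,0.025],[0,0,0]],
    [0.6,[0,0,0.015],[0,0,0]],
    [0.6,[0,0,0],[0,0,0]]
  ]
}}

```text
time: 6.92
eef_pos: [0.4629, 0.1026, 0.123]
tcp_rot: [0.999, -0.046, -0.005, 0.0]
contact_force: [-0.1, 0.4, -1.6]
opening: 0.597
finger_force: 0.0
```

```bash
python3 -c "
from h import *
go(.469,.103,.094,-5.5); a=snap('side','s4.png')
cv2.imwrite('pics/c4.png',cv2.resize(a[70:205,230:380],None,fx=4,fy=4,interpolation=2)[:,:,::-1])"
```

```text
t 6.92 pos [0.4629 0.1026 0.123 ] turn [0.001 0.011 0.005] | shift after turn [ 0.006 -0.001  0.029] F [-0.11  0.35 -1.55] op 0.597 q [ 0.   -0.03  2.14  0.    1.04  1.67]
```

View pics/c4.png

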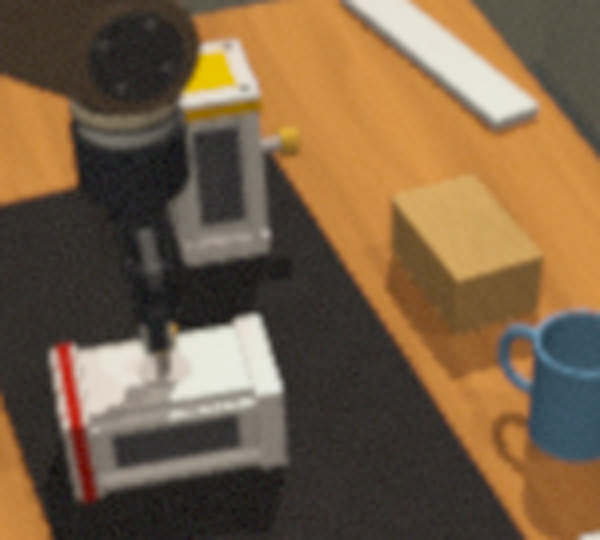

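The fingers straddle the knob at (165,335) in the crop, still 29 mm above grip height, as some rows were speed-clamped. Finishing the descent, then closing.

Emit:
{"name": "move_arm", "arguments": {
  "grip_force": 60,
  "moves": [
    [0.6,[0.003,-0.0005,0.004],[0,0.005,0]],
    [0.6,[0.003,-0.0005,0.004],[0,0.006,0]],
    [0.6,[0,0,0.005],[0,0,0]],
    [0.6,[0,0,0.005],[0,0,0]],
    [0.6,[0,0,0.005],[0,0,0]],
    [0.6,[0,0,0.005],[0,0,0]],
    [0.6,[0,0,0],[0,0,0]],
    [0.6,[0,0,0],[0,0,0]],
    [0.6,[0,0,0],[0,0,0]],
    [0.6,[0,0,0],[0,0,0]]
  ]
}}

```text
time: 7.8
eef_pos: [0.4734, 0.1031, 0.1006]
tcp_rot: [0.999, -0.046, 0.006, 0.0]
contact_force: [-0.9, 0.5, -0.1]
opening: 0.601
finger_force: 0.0
```

```bash
python3 -c "
from h import *
go(.469,.103,.094,-5.5)"
```

```text
t 7.8 pos [0.4734 0.1031 0.1006] turn [-0.    -0.012  0.005] | shift after turn [-0.0044  0.0005  0.0066] F [-0.85  0.51 -0.07] op 0.601 q [ 0.01  0.01  2.14 -0.    0.97  1.67]
```

Emit:
{"name": "move_arm", "arguments": {
  "grip_force": 60,
  "moves": [
    [0.6,[-0.002,0,0.003],[0,-0.006,0]],
    [0.6,[-0.002,0,0.003],[0,-0.006,0]],
    [0.6,[0,0,0],[0,0,0]],
    [0.6,[0,0,0],[0,0,0]],
    [0,[0,0,0],[0,0,0]],
    [0,[0,0,0],[0,0,0]],
    [0,[0,0,0],[0,0,0]],
    [0,[0,0,0],[0,0,0]],
    [0,[0,0,0],[0,0,0]],
    [0,[0,0,0],[0,0,0]]
  ]
}}

```text
time: 8.63
eef_pos: [0.4695, 0.1041, 0.0947]
tcp_rot: [0.999, -0.046, -0.0, -0.001]
contact_force: [-0.9, 5.8, 2.0]
opening: 0.259
finger_force: 58.7
```

```bash
python3 -c "
from h import *
go(.469,.103,.094,-5.5);print(get_state()['finger_force'])"
```

```text
t 8.63 pos [0.4695 0.1041 0.0947] turn [-0.002  0.     0.004] | shift after turn [-0.0004  0.0012  0.0007] F [-0.92  5.85  2.05] op 0.259 q [0.01 0.02 2.15 0.   0.97 1.67]
58.726449608802795
```

Gripped at opening 0.259, which fits the 24 mm knob. I'll relieve the sideways load and start rising slowly.

Emit:
{"name": "move_arm", "arguments": {
  "moves": [
    [0,[0,-0.0006,0],[0,0,0]],
    [0,[0,-0.0006,0],[0,0,0]],
    [0,[0,0,0],[0,0,0]],
    [0,[0,0,-0.0003],[0,0,0]],
    [0,[0,0,-0.0003],[0,0,0]],
    [0,[0,0,-0.0003],[0,0,0]],
    [0,[0,0,-0.0003],[0,0,0]],
    [0,[0,0,-0.0003],[0,0,0]],
    [0,[0,0,-0.0003],[0,0,0]],
    [0,[0,0,-0.0002],[0,0,0]]
  ]
}}

```text
time: 9.47
eef_pos: [0.4694, 0.1043, 0.0961]
tcp_rot: [0.999, -0.046, -0.0, 0.0]
contact_force: [0.5, -1.1, -1.2]
opening: 0.261
finger_force: 45.4
```

Emit:
{"name": "move_arm", "arguments": {
  "moves": [
    [0,[0,0,-0.0003],[0,0,0]],
    [0,[0,0,-0.0003],[0,0,0]],
    [0,[0,0,-0.0003],[0,0,0]],
    [0,[0,0,-0.0003],[0,0,0]],
    [0,[0,0,-0.0003],[0,0,0]],
    [0,[0,0,-0.0003],[0,0,0]],
    [0,[0,0,-0.0002],[0,0,0]],
    [0,[0,0,0],[0,0,0]],
    [0,[0,0,0],[0,0,0]],
    [0,[0,0,0],[0,0,0]]
  ]
}}

```text
time: 10.3
eef_pos: [0.4693, 0.1044, 0.0982]
tcp_rot: [0.999, -0.046, -0.001, 0.0]
contact_force: [2.0, -2.6, -3.8]
opening: 0.255
finger_force: 58.8
```

```bash
python3 -c "
from h import *
go(.469,.103,.094,-5.5);print(get_state()['finger_force'])"
```

```text
t 10.3 pos [0.4693 0.1044 0.0982] turn [0.001 0.001 0.005] | shift after turn [-0.0002  0.0014  0.0042] F [ 2.04 -2.62 -3.83] op 0.255 q [ 0.01  0.01  2.15 -0.    0.98  1.67]
58.830331563949585
```

Emit:
{"name": "move_arm", "arguments": {
  "moves": [
    [0,[0,0,-0.0003],[0,0,0]],
    [0,[0,0,-0.0003],[0,0,0]],
    [0,[0,0,-0.0003],[0,0,0]],
    [0,[0,0,-0.0003],[0,0,0]],
    [0,[0,0,-0.0003],[0,0,0]],
    [0,[0,0,-0.0003],[0,0,0]],
    [0,[0,0,-0.0003],[0,0,0]],
    [0,[0,0,-0.0003],[0,0,0]],
    [0,[0,0,-0.0003],[0,0,0]],
    [0,[0,0,-0.0003],[0,0,0]]
  ]
}}

```text
time: 11.13
eef_pos: [0.4693, 0.1044, 0.101]
tcp_rot: [0.999, -0.046, -0.0, 0.0]
contact_force: [3.8, -3.3, -5.7]
opening: 0.255
finger_force: 58.9
```

```bash
cat >> h.py <<'E'
def favg(n=6):
    L=[]
    for i in range(n):
        read_camera('side'); s=get_state(); L.append([*s['contact_force'],s['eef_pos'][2],s['finger_force']])
    L=np.array(L); print('Fmean',L.mean(0).round(4),'sdz',L[:,2].std().round(2))
E
python3 -c "
from h import *
favg()"
```

```text
Fmean [ 3.5407 -4.0407 -5.0381  0.101  58.8604] sdz 0.21
```

Force tracks 800 N/m: 6.3 mm gives 5.0 N. I'll rise 3.7 mm more while easing the side load, then hold.

Emit:
{"name": "move_arm", "arguments": {
  "moves": [
    [0,[0.0001,0.0001,-0.0003],[0,0,0]],
    [0,[0.0001,0.0001,-0.0003],[0,0,0]],
    [0,[0.0001,0.0001,-0.0003],[0,0,0]],
    [0,[0.0001,0.0001,-0.0003],[0,0,0]],
    [0,[0.0001,0.0001,-0.0003],[0,0,0]],
    [0,[0.0001,0.0001,-0.0003],[0,0,0]],
    [0,[0.0001,0.0001,-0.0003],[0,0,0]],
    [0,[0.0001,0.0001,-0.0003],[0,0,0]],
    [0,[0,0,-0.0003],[0,0,0]],
    [0,[0,0,-0.0002],[0,0,0]]
  ]
}}

```text
time: 12.27
eef_pos: [0.4694, 0.1043, 0.1038]
tcp_rot: [0.999, -0.046, -0.001, -0.001]
contact_force: [0.6, 1.4, -7.4]
opening: 0.258
finger_force: 59.0
```

```bash
python3 -c "
from h import *
favg(4)"
```

```text
Fmean [ 0.6938  1.8247 -7.4822  0.1038 58.9923] sdz 0.27
```

Emit:
{"name": "move_arm", "arguments": {
  "moves": [
    [0,[0,0,-0.0003],[0,0,0]],
    [0,[0,0,-0.0003],[0,0,0]],
    [0,[0,0,-0.0001],[0,0,0]],
    [0,[0,0,0],[0,0,0]],
    [0,[0,0,0],[0,0,0]],
    [0,[0,0,0],[0,0,0]],
    [0,[0,0,0],[0,0,0]],
    [0,[0,0,0],[0,0,0]],
    [0,[0,0,0],[0,0,0]],
    [0,[0,0,0],[0,0,0]]
  ]
}}

```text
time: 13.3
eef_pos: [0.4695, 0.1038, 0.1046]
tcp_rot: [0.999, -0.046, -0.001, -0.0]
contact_force: [-1.6, 3.5, -6.8]
opening: 0.256
finger_force: 59.0
```

Emit:
{"name": "move_arm", "arguments": {
  "moves": [
    [0,[0,0,0],[0,0,0]],
    [0,[0,0,0],[0,0,0]],
    [0,[0,0,0],[0,0,0]],
    [0,[0,0,0],[0,0,0]],
    [0,[0,0,0],[0,0,0]],
    [0,[0,0,0],[0,0,0]],
    [0,[0,0,0],[0,0,0]],
    [0,[0,0,0],[0,0,0]],
    [0,[0,0,0],[0,0,0]],
    [0,[0,0,0],[0,0,0]]
  ]
}}

```text
time: 14.13
eef_pos: [0.4699, 0.1037, 0.1048]
tcp_rot: [0.999, -0.046, -0.001, 0.0]
contact_force: [-2.4, 2.2, -8.6]
opening: 0.254
finger_force: 59.0
```

```bash
python3 -c "
from h import *
favg(5)"
```

```text
Fmean [-3.3672  1.8618 -8.6816  0.1049 58.9963] sdz 0.45
```

Held near 8 N for about 1.9 s (draw about 10.0 mm). Lowering the stud back, then releasing.

Emit:
{"name": "move_arm", "arguments": {
  "moves": [
    [0,[0,0,0.001],[0,0,0]],
    [0,[0,0,0.001],[0,0,0]],
    [0,[0,0,0.001],[0,0,0]],
    [0,[0,0,0.001],[0,0,0]],
    [0,[0,0,0.001],[0,0,0]],
    [0,[0,0,0.001],[0,0,0]],
    [0,[0,0,0.001],[0,0,0]],
    [0,[0,0,0.001],[0,0,0]],
    [0,[0,0,0.001],[0,0,0]],
    [0,[0,0,0.001],[0,0,0]]
  ]
}}

```text
time: 15.22
eef_pos: [0.4702, 0.1037, 0.0958]
tcp_rot: [0.999, -0.046, -0.001, 0.0]
contact_force: [-6.3, 2.3, -1.4]
opening: 0.253
finger_force: 59.7
```

Emit:
{"name": "move_arm", "arguments": {
  "moves": [
    [0,[0,0,0],[0,0,0]],
    [0,[0,0,0],[0,0,0]],
    [0.6,[0,0,0],[0,0,0]],
    [0.6,[0,0,0],[0,0,0]],
    [0.6,[0,0,0],[0,0,0]],
    [0.6,[0,0,0],[0,0,0]],
    [0.6,[0,0,0],[0,0,0]],
    [0.6,[0,0,-0.01],[0,0,0]],
    [0.6,[0,0,-0.02],[0,0,0]],
    [0.6,[0,0,-0.03],[0,0,0]]
  ]
}}

```text
time: 16.05
eef_pos: [0.4683, 0.1036, 0.1536]
tcp_rot: [0.999, -0.046, -0.003, 0.0]
contact_force: [0.9, 0.4, -0.8]
opening: 0.602
finger_force: 0.0
```

Emit:
{"name": "move_arm", "arguments": {
  "moves": [
    [0.6,[0,0,-0.03],[0,0,0]],
    [0.6,[0,0,-0.01],[0,0,0]],
    [0.5,[0,0.03,0],[0,0,0]],
    [0.5,[0,0.03,0],[0,0,0]],
    [0.5,[0,0.03,0],[0,0,0]],
    [0.5,[0,0.03,0],[0,0,0]],
    [0.5,[0,0.03,0],[0,0,0]],
    [0.5,[0,0.03,0],[0,0,0]],
    [0.5,[0,0,0],[0,0,0]],
    [0.5,[0,0,0],[0,0,0]]
  ]
}}

```text
time: 16.88
eef_pos: [0.4536, -0.0766, 0.1949]
tcp_rot: [0.999, -0.047, -0.0, -0.0]
contact_force: [0.4, 0.2, 0.4]
opening: 0.499
finger_force: 0.0
```

```bash
python3 -c "
from h import *
b=snap('top','t5.png');a=snap('side','s5.png')
for b in blobs(b,*G,(370,170,480,280)):
    pts=cv2.boxPoints(b[2]); w=np.array([atz('top',p,.032)[:2] for p in pts]); e=np.diff(w,axis=0); print('mk',b[0],b[1],atz('top',b[0],.03).round(4),np.linalg.norm(e,axis=1).round(3),np.degrees(np.arctan2(e[:,1],e[:,0])).round(0))
for b in blobs(a,*G,(270,270,420,370)): print('side',b[0],b[1],atz('side',b[0],.022).round(4))
for b in blobs(a,[14,110,90],[30,255,255],(250,135,290,175),4): print('knob',b[:2], atz('side',b[0],.113).round(4))
go(.5298,-.3458,.12,12)"
```

```text
mk [408.59 213.09] 85 [ 0.5298 -0.3458  0.03  ] [0.025 0.038 0.025] [ -76. -168.  103.]
mk [428.98 211.91] 85 [ 0.535  -0.4148  0.03  ] [0.025 0.038 0.025] [ -82. -173.   98.]
mk [411.37 232.39] 84 [ 0.4648 -0.3549  0.03  ] [0.024 0.038 0.024] [ -77. -168.  103.]
mk [430.78 231.6 ] 87 [ 0.4685 -0.4202  0.03  ] [0.025 0.039 0.025] [ -83. -174.   97.]
side [347.99 295.16] 202 [ 0.5313 -0.3488  0.022 ]
side [323.25 307.16] 211 [ 0.4666 -0.3577  0.022 ]
side [361.83 320.81] 227 [ 0.536  -0.4176  0.022 ]
side [334.79 333.02] 237 [ 0.4695 -0.4233  0.022 ]
knob (array([267.89, 153.58]), 38) [0.4638 0.1051 0.113 ]
t 16.98 pos [ 0.4537 -0.0751  0.1948] turn [-0.001  0.001 -0.301] | shift after turn [0.0182 0.2807 0.0748] F [-0.08  0.63  0.34] op 0.504 q [-0.39 -0.17  2.12  0.    1.19  1.28]
```

Markers are unmoved. I'll pick the one at (408.6, 213.1), about (0.530, -0.347) with yaw 12°.

Emit:
{"name": "move_arm", "arguments": {
  "grip_force": 50,
  "moves": [
    [0.5,[0,0,0],[0,0,-0.1]],
    [0.5,[0,0,0],[0,0,-0.1]],
    [0.5,[0,0,0],[0,0,-0.1]],
    [0.5,[0.003,0.04,0],[0,0,0]],
    [0.5,[0.003,0.04,0],[0,0,0]],
    [0.5,[0.003,0.04,0],[0,0,0]],
    [0.5,[0.003,0.04,0],[0,0,0]],
    [0.5,[0.003,0.04,0],[0,0,0]],
    [0.5,[0.003,0.04,0.02],[0,0,0]],
    [0.5,[0.001,0.04,0.02],[0,0,0]]
  ]
}}

```text
time: 17.82
eef_pos: [0.5313, -0.3411, 0.1586]
tcp_rot: [0.994, 0.105, 0.001, 0.001]
contact_force: [0.9, -0.3, -0.1]
opening: 0.502
finger_force: 0.0
```

Emit:
{"name": "move_arm", "arguments": {
  "moves": [
    [0.5,[0,0,0.025],[0,0,0]],
    [0.5,[0,0,0.025],[0,0,0]],
    [0.5,[0,0,0.025],[0,0,0]],
    [0.5,[0,0,0.025],[0,0,0]],
    [0.5,[0,0,0],[0,0,0]],
    [0.5,[0,0,0],[0,0,0]],
    [0.5,[0,0,0],[0,0,0]],
    [0.5,[0,0,0],[0,0,0]],
    [0.5,[0,0,0],[0,0,0]],
    [0.5,[0,0,0],[0,0,0]]
  ]
}}

```text
time: 18.65
eef_pos: [0.5298, -0.3407, 0.0595]
tcp_rot: [0.995, 0.104, 0.001, 0.001]
contact_force: [-0.2, 0.6, 0.2]
opening: 0.499
finger_force: 0.0
```

```bash
python3 -c "
from h import *
go(.530,-.347,.013,12)"
```

```text
t 18.65 pos [ 0.5298 -0.3407  0.0595] turn [ 0.002 -0.001 -0.   ] | shift after turn [-0.0011  0.0062  0.0465] F [-0.19  0.56  0.21] op 0.499 q [-0.73  0.38  1.8  -0.    0.96  0.63]
```

Emit:
{"name": "move_arm", "arguments": {
  "moves": [
    [0.5,[-0.001,0.003,0.005],[0,0,0]],
    [0.5,[0,0.003,0.008],[0,0,0]],
    [0.5,[0,0,0.008],[0,0,0]],
    [0.5,[0,0,0.008],[0,0,0]],
    [0.5,[0,0,0.008],[0,0,0]],
    [0.5,[0,0,0.008],[0,0,0]],
    [0.5,[0,0,0],[0,0,0]],
    [0.5,[0,0,0],[0,0,0]],
    [0,[0,0,0],[0,0,0]],
    [0,[0,0,0],[0,0,0]]
  ]
}}

```text
time: 19.48
eef_pos: [0.5296, -0.3466, 0.0135]
tcp_rot: [0.995, 0.104, -0.0, 0.0]
contact_force: [1.7, -1.2, -0.1]
opening: 0.267
finger_force: 51.1
```

Emit:
{"name": "move_arm", "arguments": {
  "moves": [
    [0,[0,0,0],[0,0,0]],
    [0,[0,0,0],[0,0,0]],
    [0,[0,0,0],[0,0,0]],
    [0,[0,0,0],[0,0,0]],
    [0,[0,0,0],[0,0,0]],
    [0,[0,0,-0.01],[0,0,0]],
    [0,[0,0,-0.03],[0,0,0]],
    [0,[0,0,-0.03],[0,0,0]],
    [0,[0,0,-0.03],[0,0,0]],
    [0,[0,0,-0.03],[0,0,0]]
  ]
}}

```text
time: 20.32
eef_pos: [0.5287, -0.3458, 0.1439]
tcp_rot: [0.995, 0.104, -0.001, -0.001]
contact_force: [0.6, -0.4, -0.0]
opening: 0.27
finger_force: 51.3
```

```bash
python3 -c "
from h import *
go(.5145,.0987,.19,-5.5);print(get_state()['finger_force'])
a=snap('side','s6.png')
for b in blobs(a,*G,(270,200,420,370)): print('side',b[0],b[1])"
```

```text
t 20.32 pos [ 0.5287 -0.3458  0.1439] turn [-0.001  0.002  0.305] | shift after turn [-0.0567 -0.4411 -0.0461] F [ 0.56 -0.41 -0.01] op 0.27 q [-0.74  0.28  1.76 -0.    1.11  0.62]
51.264857053756714
side [344.47 264.61] 144
side [323.22 307.14] 210
side [361.83 320.81] 227
side [334.75 333.03] 236
```

Emit:
{"name": "move_arm", "arguments": {
  "moves": [
    [0,[0,0,-0.015],[0,0,0.1]],
    [0,[0,0,-0.015],[0,0,0.1]],
    [0,[0,0,-0.015],[0,0,0.105]],
    [0,[-0.0047,-0.0365,0],[0,0,0]],
    [0,[-0.0047,-0.0365,0],[0,0,0]],
    [0,[-0.0047,-0.0365,0],[0,0,0]],
    [0,[-0.0047,-0.0365,0],[0,0,0]],
    [0,[-0.0047,-0.0365,0],[0,0,0]],
    [0,[-0.0047,-0.0365,0],[0,0,0]],
    [0,[-0.0047,-0.0365,0],[0,0,0]]
  ]
}}

```text
time: 21.2
eef_pos: [0.5203, -0.0869, 0.1877]
tcp_rot: [0.999, -0.048, -0.001, -0.0]
contact_force: [0.8, 0.2, -0.3]
opening: 0.266
finger_force: 51.2
```

Emit:
{"name": "move_arm", "arguments": {
  "moves": [
    [0,[-0.0047,-0.0365,0],[0,0,0]],
    [0,[-0.0047,-0.0365,0],[0,0,0]],
    [0,[-0.0047,-0.0365,0],[0,0,0]],
    [0,[-0.0047,-0.0365,0],[0,0,0]],
    [0,[-0.0047,-0.0365,0],[0,0,0]],
    [0,[0,0,0],[0,0,0]],
    [0,[0,0,0],[0,0,0]],
    [0,[0,0,0],[0,0,0]],
    [0,[0,0,0],[0,0,0]],
    [0,[0,0,0],[0,0,0]]
  ]
}}

```text
time: 22.03
eef_pos: [0.5153, 0.0939, 0.1876]
tcp_rot: [0.999, -0.049, -0.001, 0.0]
contact_force: [0.7, 0.0, 0.4]
opening: 0.264
finger_force: 51.2
```

```bash
python3 -c "
from h import *
go(.514,.0987,.0885,-5.5);print(get_state()['finger_force'])
a=snap('side','s7.png')
cv2.imwrite('pics/c7.png',cv2.resize(a[70:205,230:380],None,fx=4,fy=4,interpolation=2)[:,:,::-1])"
```

```text
t 22.03 pos [0.5153 0.0939 0.1876] turn [ 0.     0.001 -0.002] | shift after turn [-0.0017 -0.0046  0.0991] F [0.73 0.01 0.36] op 0.264 q [-0.01 -0.01  1.99 -0.    1.16  1.66]
51.21635377407074
```

View pics/c7.png

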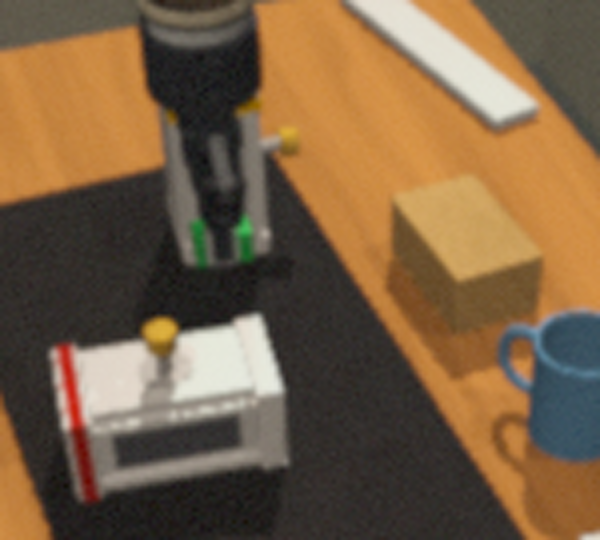

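Red's stud is back down (knob at crop 160,328, as before) and the marker is held along the tool's x axis. Lowering it onto the stud face.

Emit:
{"name": "move_arm", "arguments": {
  "moves": [
    [0,[-0.0015,-0.0045,0.02],[0,0,0]],
    [0,[0,0,0.02],[0,0,0]],
    [0,[0,0,0.02],[0,0,0]],
    [0,[0,0,0.015],[0,0,0]],
    [0,[0,0,0.01],[0,0,0]],
    [0,[0,0,0.005],[0,0,0]],
    [0,[0,0,0.004],[0,0,0]],
    [0,[0,0,0.0025],[0,0,0]],
    [0,[0,0,0.0015],[0,0,0]],
    [0,[0,0,0],[0,0,0]]
  ]
}}

```text
time: 22.92
eef_pos: [0.5145, 0.0998, 0.0902]
tcp_rot: [0.999, -0.048, 0.0, -0.0]
contact_force: [0.5, -0.1, -1.1]
opening: 0.271
finger_force: 51.2
```

```bash
python3 -c "
from h import *
favg(4);go(.514,.0987,.0885,-5.5);print(get_state()['finger_force'])"
```

```text
Fmean [-3.12000e-02  5.07000e-02 -4.33200e-01  9.03000e-02  5.12179e+01] sdz 0.45
t 23.12 pos [0.5144 0.0999 0.0903] turn [-0. -0. -0.] | shift after turn [-0.0003  0.0012  0.0018] F [ 0.12 -0.36 -0.13] op 0.263 q [-0.    0.12  2.05  0.    0.97  1.66]
51.218188405036926
```

Lower the last 2 mm, release, and lift away.

Emit:
{"name": "move_arm", "arguments": {
  "moves": [
    [0,[0,0.001,0.001],[0,0,0]],
    [0,[0,0,0.001],[0,0,0]],
    [0,[0,0,0.0005],[0,0,0]],
    [0,[0,0,0],[0,0,0]],
    [0.35,[0,0,0],[0,0,0]],
    [0.45,[0,0,0],[0,0,0]],
    [0.5,[0,0,0],[0,0,0]],
    [0.5,[0,0,0],[0,0,0]],
    [0.5,[0,0,-0.01],[0,0,0]],
    [0.5,[0,0,-0.02],[0,0,0]]
  ]
}}

```text
time: 23.95
eef_pos: [0.5118, 0.0988, 0.1152]
tcp_rot: [0.999, -0.048, -0.004, 0.0]
contact_force: [0.6, -0.5, -0.2]
opening: 0.498
finger_force: 0.0
```

Emit:
{"name": "move_arm", "arguments": {
  "moves": [
    [0.5,[0,0,-0.04],[0,0,0]],
    [0.5,[0,0,-0.04],[0,0,0]],
    [0.5,[0,0,-0.04],[0,0,0]],
    [0.5,[0,0,-0.02],[0,0,0]],
    [0,[0.03,0,0],[0,0,0]],
    [0,[0.03,0,0],[0,0,0]],
    [0,[0.03,0,0],[0,0,0]],
    [0,[0.03,0,0],[0,0,0]],
    [0,[0.02,0,0],[0,0,0]],
    [0,[0,0,0],[0,0,0]]
  ]
}}

```text
time: 24.78
eef_pos: [0.6562, 0.0845, 0.2571]
tcp_rot: [0.999, -0.049, 0.0, 0.0]
contact_force: [-0.6, -0.2, -0.7]
opening: -0.002
finger_force: 0.0
```

```bash
python3 -c "
from h import *
c=np.array([.5743,.3571]);y=np.radians(-5);p=c+.085*np.array([np.cos(y),np.sin(y)]);print(p)
go(*p,.25,-5)
a=snap('side','s8.png')
for b in blobs(a,*G,(230,100,420,370)): print('side',b[0],b[1],atz('side',b[0],.095).round(3))
for b in blobs(a,[14,110,90],[30,255,255],(250,135,290,175),4): print('knob',b[:2], atz('side',b[0],.113).round(4))
cv2.imwrite('pics/c8.png',cv2.resize(a[70:205,230:380],None,fx=4,fy=4,interpolation=2)[:,:,::-1])"
```

```text
[0.65897655 0.34969176]
t 24.78 pos [0.6562 0.0845 0.2571] turn [ 0.    -0.001 -0.01 ] | shift after turn [-0.0203 -0.2644  0.0071] F [-0.6  -0.2  -0.74] op -0.002 q [-0.03  0.24  1.59 -0.    1.32  1.64]
side [286.45 155.57] 134 [0.517 0.099 0.095]
side [322.98 307.26] 208 [ 0.453 -0.394  0.095]
side [361.83 320.81] 227 [ 0.517 -0.448  0.095]
side [334.61 332.89] 245 [ 0.456 -0.453  0.095]
knob (array([269.59, 153.01]), 69) [0.469  0.1059 0.113 ]
```

View pics/c8.png

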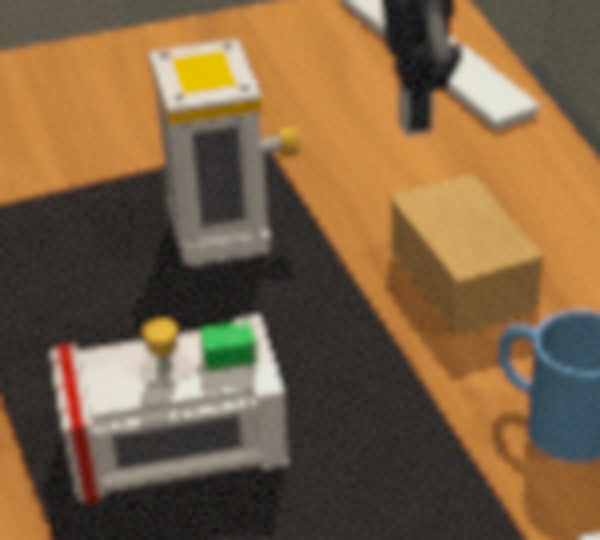

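The green marker at crop (228,345) lies flat on red's stud face beside the stud. On to yellow.

Emit:
{"name": "move_arm", "arguments": {
  "moves": [
    [0,[-0.0025,-0.033,0.001],[0,0,-0.01]],
    [0,[-0.0025,-0.033,0.001],[0,0,0]],
    [0,[-0.0025,-0.033,0.001],[0,0,0]],
    [0,[-0.0025,-0.033,0.001],[0,0,0]],
    [0,[-0.0025,-0.033,0.001],[0,0,0]],
    [0,[-0.0025,-0.033,0.001],[0,0,0]],
    [0,[-0.0025,-0.033,0.001],[0,0,0]],
    [0,[-0.0025,-0.033,0.0],[0,0,0]],
    [0,[0,0,0],[0,0,0]],
    [0,[0,0,0],[0,0,0]]
  ]
}}

```text
time: 25.67
eef_pos: [0.655, 0.3518, 0.2504]
tcp_rot: [0.999, -0.041, -0.001, 0.0]
contact_force: [-0.4, -0.1, -0.5]
opening: -0.0
finger_force: 0.0
```

Emit:
{"name": "move_arm", "arguments": {
  "moves": [
    [0,[0,0,0],[0,0,0]],
    [0,[0,0,0.02],[0,0,0]],
    [0,[0,0,0.02],[0,0,0]],
    [0,[0,0,0.02],[0,0,0]],
    [0,[0,0,0.02],[0,0,0]],
    [0,[0,0,0.01],[0,0,0]],
    [0,[0,0,0.01],[0,0,0]],
    [0,[0,0,0],[0,0,0]],
    [0,[0,0,0],[0,0,0]],
    [0,[0,0,0],[0,0,0]]
  ]
}}

```text
time: 26.5
eef_pos: [0.6574, 0.3501, 0.1519]
tcp_rot: [0.999, -0.043, 0.001, -0.001]
contact_force: [0.3, 0.4, -0.0]
opening: 0.003
finger_force: 0.0
```

```bash
python3 -c "
from h import *
go(.659,.3497,.147,-5)"
```

```text
t 26.5 pos [0.6574 0.3501 0.1519] turn [-0.001 -0.001  0.001] | shift after turn [0.0017 0.0002 0.0049] F [ 0.26  0.38 -0.  ] op 0.003 q [0.35 0.5  1.45 0.   1.2  2.01]
```

Emit:
{"name": "move_arm", "arguments": {
  "moves": [
    [0,[-0.006,0,0.002],[0,0,0]],
    [0,[-0.006,0,0.002],[0,0,0]],
    [0,[-0.006,0,0],[0,0,0]],
    [0,[-0.006,0,0],[0,0,0]],
    [0,[-0.005,0,0],[0,0,0]],
    [0,[-0.005,0,0],[0,0,0]],
    [0,[-0.004,0,-0.002],[0,0,0]],
    [0,[-0.004,0,-0.002],[0,0,0]],
    [0,[-0.004,0,-0.002],[0,0,0]],
    [0,[-0.004,0,-0.002],[0,0,0]]
  ]
}}

```text
time: 27.33
eef_pos: [0.6063, 0.3544, 0.1542]
tcp_rot: [0.999, -0.043, -0.001, -0.0]
contact_force: [2.4, 0.1, -1.5]
opening: -0.005
finger_force: 1.1
```

Emit:
{"name": "move_arm", "arguments": {
  "moves": [
    [0,[-0.004,0,-0.002],[0,0,0]],
    [0,[-0.004,0,-0.002],[0,0,0]],
    [0,[-0.004,0,-0.002],[0,0,0]],
    [0,[-0.004,0,-0.002],[0,0,0]],
    [0,[-0.004,0,-0.002],[0,0,0]],
    [0,[-0.004,0,-0.001],[0,0,0]],
    [0,[-0.004,0,-0.001],[0,0,0]],
    [0,[-0.004,0,-0.001],[0,0,0]],
    [0,[-0.004,0,-0.001],[0,0,0]],
    [0,[-0.004,0,-0.001],[0,0,0]]
  ]
}}

```text
time: 28.17
eef_pos: [0.5662, 0.3579, 0.1691]
tcp_rot: [0.999, -0.043, -0.001, -0.0]
contact_force: [1.3, -0.6, -0.2]
opening: 0.003
finger_force: 0.3
```

Emit:
{"name": "move_arm", "arguments": {
  "moves": [
    [0,[-0.004,0,0],[0,0,0]],
    [0,[-0.004,0,0],[0,0,0]],
    [0,[-0.004,0,0],[0,0,0]],
    [0,[-0.004,0,0],[0,0,0]],
    [0,[-0.004,0,-0.001],[0,0,0]],
    [0,[-0.004,0,-0.001],[0,0,0]],
    [0,[-0.004,0,-0.001],[0,0,0]],
    [0,[0,0,0],[0,0,0]],
    [0,[0,0,-0.002],[0,0,0]],
    [0,[0,0,-0.01],[0,0,0]]
  ]
}}

```text
time: 29.0
eef_pos: [0.5379, 0.3597, 0.1824]
tcp_rot: [0.999, -0.043, -0.002, 0.001]
contact_force: [0.3, -1.0, -1.4]
opening: 0.0
finger_force: 0.0
```

Emit:
{"name": "move_arm", "arguments": {
  "moves": [
    [0,[0.01,0,-0.02],[0,0,0]],
    [0.6,[0.01,0,-0.02],[0,0,0]],
    [0.6,[0.01,0,-0.02],[0,0,0]],
    [0.6,[0.01,0,-0.01],[0,0,0]],
    [0.6,[0,0,0],[0,0,0]],
    [0.6,[0,0,0],[0,0,0]],
    [0.6,[0,0,0],[0,0,0]],
    [0.6,[0,0,0],[0,0,0]],
    [0.6,[0,0,0],[0,0,0]],
    [0.6,[0,0,0],[0,0,0]]
  ]
}}

```text
time: 29.83
eef_pos: [0.5781, 0.3568, 0.253]
tcp_rot: [0.999, -0.043, -0.001, 0.0]
contact_force: [-0.6, 0.5, 0.1]
opening: 0.601
finger_force: 0.0
```

```bash
python3 -c "
from h import *
im=snap('side','s9.png')
c=np.array([.4567,.3674]);y=np.radians(-5);X=np.array([np.cos(y),np.sin(y)]);Y=np.array([-X[1],X[0]])
for b in blobs(im,[14,110,90],[30,255,255],(230,80,290,140),4): print(b[:2], atz('side',b[0],.113).round(4))
d=cv2.resize(im[70:180,210:310],None,fx=5,fy=5,interpolation=2)
for s in [(1,1),(1,-1),(-1,-1),(-1,1)]:
    p=c+.08*s[0]*X+.045*s[1]*Y; u=proj('side',[*p,.082])[0]; cv2.circle(d,tuple(((u-[210,70])*5).astype(int).tolist()),4,(0,255,0),1)
cv2.imwrite('pics/c9.png',d[:,:,::-1])
go(*c,.094,-5)"
```

```text
(array([259.22,  94.02]), 1705) [0.5143 0.4273 0.113 ]
(array([230.89, 133.8 ]), 35) [0.3798 0.2363 0.113 ]
t 29.88 pos [0.5783 0.3568 0.2533] turn [0.001 0.002 0.001] | shift after turn [-1.220e-01  1.000e-04  1.593e-01] F [ 0.1  -0.67 -0.51] op 0.602 q [0.4  0.28 1.54 0.   1.32 2.06]
```

View pics/c9.png

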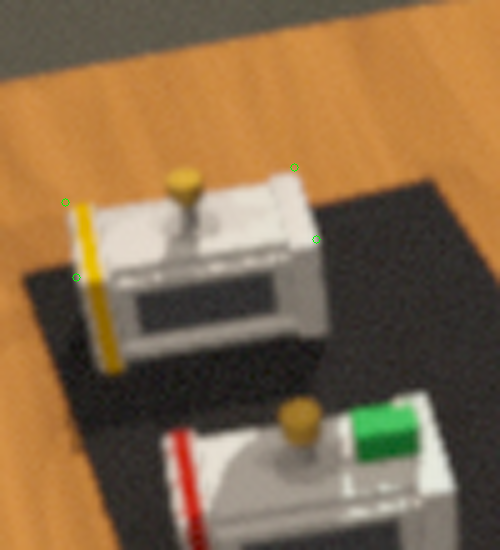

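Yellow lies stud up, with its knob at crop (184,185), so pixel (246.8,107). It is a few mm off the prediction, so I'll solve for it.

```bash
python3 -c "
from h import *
print(atz('side',(246.8,106.8),.113), proj('side',[.4567,.3674,.113]))
for q in [(300,176),(325,247),(72,208),(84,283)]: print(atz('side',(210+q[0]/5,70+q[1]/5),.082).round(4))
im=snap('top','t9.png')
"
```

```text
[0.45699864 0.36461094 0.113     ] [[246.5368216  106.37711686]]
[0.5411 0.3937 0.082 ]
[0.5356 0.3055 0.082 ]
[0.3841 0.4107 0.082 ]
[0.3767 0.3218 0.082 ]
```

```bash
python3 -c "
from h import *
im=cv2.imread('pics/t9.png')[:,:,::-1]
print(proj('top',[[.457,.3646,.113],[.5,.3646,.082]]))
c=cv2.resize(im[180:260,165:265],None,fx=6,fy=6,interpolation=2);cv2.imwrite('pics/c10.png',c[:,:,::-1])
"
```

```text
[[190.93289405 229.53179739]
 [194.07094631 216.98165585]]
```

View pics/c10.png

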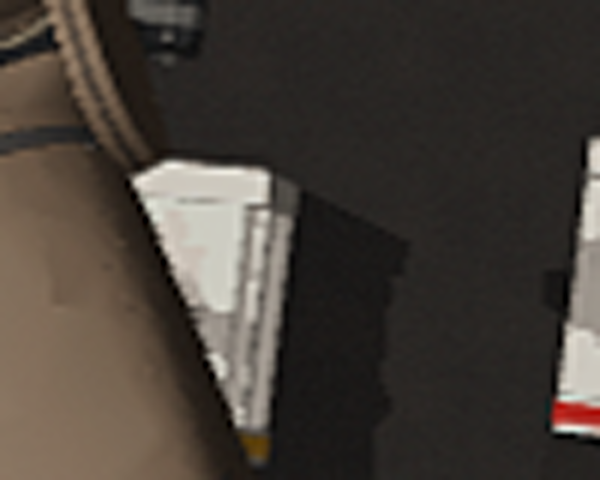

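The arm hides yellow's knob from above, but the far right top corner shows at (210,208) and the right edge runs down to about (205.5,251). I'll check y and yaw from those.

```bash
python3 -c "
from h import *
a=atz('top',(165+271/6,180+168/6),.082)[:2];b=atz('top',(165+244/6,180+420/6),.082)[:2];d=a-b;y=np.arctan2(d[1],d[0]);print(a,b,np.degrees(y))
for y in (y,np.radians(-5)):
  X=np.array([np.cos(y),np.sin(y)]);Y=np.array([-X[1],X[0]]);print(a-.08*X+.045*Y)
"
```

```text
[0.53039118 0.31339412] [0.39333991 0.32172153] -3.4770867640376117
[0.45326767 0.36316323]
[0.45461761 0.36519534]
```

Both views agree on a knob near (0.456, 0.3645). Moving over it and descending.

Emit:
{"name": "move_arm", "arguments": {
  "grip_force": 60,
  "moves": [
    [0.6,[-0.0205,0.0005,0],[0,0,0]],
    [0.6,[-0.0205,0.0005,0],[0,0,0]],
    [0.6,[-0.0205,0.0005,0],[0,0,0]],
    [0.6,[-0.0205,0.0005,0],[0,0,0]],
    [0.6,[-0.0205,0.0005,0],[0,0,0]],
    [0.6,[-0.0205,0.0005,0],[0,0,0]],
    [0.6,[0,0,0.02],[0,0,0]],
    [0.6,[0,0,0.02],[0,0,0]],
    [0.6,[0,0,0.02],[0,0,0]],
    [0.6,[0,0,0.02],[0,0,0]]
  ]
}}

```text
time: 30.77
eef_pos: [0.4557, 0.3646, 0.1737]
tcp_rot: [0.999, -0.043, -0.0, -0.0]
contact_force: [0.1, 0.1, -0.9]
opening: 0.599
finger_force: 0.0
```

Emit:
{"name": "move_arm", "arguments": {
  "moves": [
    [0.6,[0,0,0.02],[0,0,0]],
    [0.6,[0,0,0.02],[0,0,0]],
    [0.6,[0,0,0.01],[0,0,0]],
    [0.6,[0,0,0.01],[0,0,0]],
    [0.6,[0,0,0.01],[0,0,0]],
    [0.6,[0,0,0.005],[0,0,0]],
    [0.6,[0,0,0],[0,0,0]],
    [0.6,[0,0,0],[0,0,0]],
    [0.6,[0,0,0],[0,0,0]],
    [0.6,[0,0,0],[0,0,0]]
  ]
}}

```text
time: 31.6
eef_pos: [0.4566, 0.3648, 0.1003]
tcp_rot: [0.999, -0.043, 0.0, -0.001]
contact_force: [-0.6, -0.2, 0.4]
opening: 0.602
finger_force: 0.0
```

```bash
python3 -c "
from h import *
go(.456,.3645,.0945,-5)"
```

```text
t 31.6 pos [0.4566 0.3648 0.1003] turn [-0.001 -0.001  0.001] | shift after turn [-0.0005  0.0004  0.0058] F [-0.55 -0.18  0.41] op 0.602 q [0.5  0.23 1.9  0.   1.01 2.16]
```

Emit:
{"name": "move_arm", "arguments": {
  "moves": [
    [0.6,[0,0,0.003],[0,0,0]],
    [0.6,[0,0,0.003],[0,0,0]],
    [0.6,[0,0,0],[0,0,0]],
    [0,[0,0,0],[0,0,0]],
    [0,[0,0,0],[0,0,0]],
    [0,[0,0,0],[0,0,0]],
    [0,[0,0,0],[0,0,0]],
    [0,[0,0,0],[0,0,0]],
    [0,[0,0,0],[0,0,0]],
    [0,[0,0,0],[0,0,0]]
  ]
}}

```text
time: 32.43
eef_pos: [0.4562, 0.3665, 0.094]
tcp_rot: [0.999, -0.043, 0.0, -0.002]
contact_force: [-0.1, 6.5, 0.4]
opening: 0.26
finger_force: 58.6
```

```bash
python3 -c "
from h import *
favg(4);go(.456,.3645,.0945,-5)"
```

```text
Fmean [-0.3948  5.7825  0.08    0.094  58.6346] sdz 0.3
t 32.63 pos [0.4561 0.3665 0.094 ] turn [-0.005 -0.     0.   ] | shift after turn [ 0.      0.002  -0.0005] F [-1.    5.9  -0.28] op 0.254 q [0.5  0.24 1.9  0.   1.   2.16]
```

Gripped, with zero reference z = 0.0940. Easing the side load and rising slowly.

Emit:
{"name": "move_arm", "arguments": {
  "moves": [
    [0,[0,-0.0005,0],[0,0,0]],
    [0,[0,-0.0005,0],[0,0,0]],
    [0,[0,0,0],[0,0,0]],
    [0,[0,0,-0.0003],[0,0,0]],
    [0,[0,0,-0.0003],[0,0,0]],
    [0,[0,0,-0.0003],[0,0,0]],
    [0,[0,0,-0.0003],[0,0,0]],
    [0,[0,0,-0.0003],[0,0,0]],
    [0,[0,0,-0.0003],[0,0,0]],
    [0,[0,0,-0.0003],[0,0,0]]
  ]
}}

```text
time: 33.47
eef_pos: [0.4562, 0.3667, 0.0956]
tcp_rot: [0.999, -0.043, 0.0, -0.002]
contact_force: [1.2, 4.8, -2.1]
opening: 0.259
finger_force: 58.7
```

Emit:
{"name": "move_arm", "arguments": {
  "moves": [
    [0,[0,0,-0.0003],[0,0,0]],
    [0,[0,0,-0.0003],[0,0,0]],
    [0,[0,0,-0.0003],[0,0,0]],
    [0,[0,0,-0.0003],[0,0,0]],
    [0,[0,0,-0.0003],[0,0,0]],
    [0,[0,0,-0.0003],[0,0,0]],
    [0,[0,0,-0.0003],[0,0,0]],
    [0,[0,0,-0.0003],[0,0,0]],
    [0,[0,0,-0.0003],[0,0,0]],
    [0,[0,0,-0.0003],[0,0,0]]
  ]
}}

```text
time: 34.3
eef_pos: [0.4561, 0.3664, 0.098]
tcp_rot: [0.999, -0.043, -0.0, -0.001]
contact_force: [0.8, 5.3, -3.1]
opening: 0.258
finger_force: 58.8
```

```bash
python3 -c "
from h import *
favg(4)"
```

```text
Fmean [ 0.9447  5.1373 -3.5787  0.098  58.7763] sdz 0.3
```

Emit:
{"name": "move_arm", "arguments": {
  "moves": [
    [0,[0,-0.0001,-0.0003],[0,0,0]],
    [0,[0,-0.0001,-0.0003],[0,0,0]],
    [0,[0,-0.0001,-0.0003],[0,0,0]],
    [0,[0,-0.0001,-0.0003],[0,0,0]],
    [0,[0,-0.0001,-0.0003],[0,0,0]],
    [0,[0,-0.0001,-0.0003],[0,0,0]],
    [0,[0,-0.0001,-0.0003],[0,0,0]],
    [0,[0,-0.0001,-0.0003],[0,0,0]],
    [0,[0,0,-0.0003],[0,0,0]],
    [0,[0,0,-0.0003],[0,0,0]]
  ]
}}

```text
time: 35.33
eef_pos: [0.456, 0.3663, 0.1008]
tcp_rot: [0.999, -0.043, -0.0, -0.0]
contact_force: [2.5, 4.3, -5.9]
opening: 0.256
finger_force: 58.9
```

```bash
python3 -c "
from h import *
favg(4)"
```

```text
Fmean [ 2.1054  4.8231 -6.105   0.1009 58.8694] sdz 0.8
```

Emit:
{"name": "move_arm", "arguments": {
  "moves": [
    [0,[0.0001,-0.0001,-0.0003],[0,0,0]],
    [0,[0.0001,-0.0001,-0.0003],[0,0,0]],
    [0,[0.0001,-0.0001,-0.0003],[0,0,0]],
    [0,[0,-0.0001,-0.0003],[0,0,0]],
    [0,[0,-0.0001,-0.0003],[0,0,0]],
    [0,[0,-0.0001,-0.0003],[0,0,0]],
    [0,[0,0,-0.0003],[0,0,0]],
    [0,[0,0,-0.0003],[0,0,0]],
    [0,[0,0,-0.0002],[0,0,0]],
    [0,[0,0,-0.0002],[0,0,0]]
  ]
}}

```text
time: 36.37
eef_pos: [0.4561, 0.3665, 0.1038]
tcp_rot: [0.999, -0.043, -0.001, 0.0]
contact_force: [1.6, 2.2, -7.8]
opening: 0.259
finger_force: 59.0
```

```bash
python3 -c "
from h import *
favg(4)"
```

```text
Fmean [ 1.0709  2.6844 -7.8002  0.1038 58.9832] sdz 0.72
```

At 7.8 N, draw 9.8 mm. Holding.

Emit:
{"name": "move_arm", "arguments": {
  "moves": [
    [0,[0,0,-0.0001],[0,0,0]],
    [0,[0,0,0],[0,0,0]],
    [0,[0,0,0],[0,0,0]],
    [0,[0,0,0],[0,0,0]],
    [0,[0,0,0],[0,0,0]],
    [0,[0,0,0],[0,0,0]],
    [0,[0,0,0],[0,0,0]],
    [0,[0,0,0],[0,0,0]],
    [0,[0,0,0],[0,0,0]],
    [0,[0,0,0],[0,0,0]]
  ]
}}

```text
time: 37.4
eef_pos: [0.4561, 0.3667, 0.1041]
tcp_rot: [0.999, -0.043, -0.001, 0.0]
contact_force: [-0.8, 1.9, -8.8]
opening: 0.259
finger_force: 59.0
```

Emit:
{"name": "move_arm", "arguments": {
  "moves": [
    [0,[0,0,0],[0,0,0]],
    [0,[0,0,0],[0,0,0]],
    [0,[0,0,0],[0,0,0]],
    [0,[0,0,0],[0,0,0]],
    [0,[0,0,0],[0,0,0]],
    [0,[0,0,0],[0,0,0]],
    [0,[0,0,0],[0,0,0]],
    [0,[0,0,0],[0,0,0]],
    [0,[0,0,0],[0,0,0]],
    [0,[0,0,0],[0,0,0]]
  ]
}}

```text
time: 38.23
eef_pos: [0.4562, 0.3668, 0.1041]
tcp_rot: [0.999, -0.043, -0.001, 0.0]
contact_force: [-1.9, 2.6, -8.9]
opening: 0.257
finger_force: 59.0
```

```bash
python3 -c "
from h import *
favg(4)"
```

```text
Fmean [-1.7254  1.9668 -8.4378  0.1041 58.987 ] sdz 0.85
```

Held at 8.1–8.4 N for well over a second. Lowering, releasing and backing off toward the markers.

Emit:
{"name": "move_arm", "arguments": {
  "moves": [
    [0,[0,0,0.001],[0,0,0]],
    [0,[0,0,0.001],[0,0,0]],
    [0,[0,0,0.001],[0,0,0]],
    [0,[0,0,0.001],[0,0,0]],
    [0,[0,0,0.001],[0,0,0]],
    [0,[0,0,0.001],[0,0,0]],
    [0,[0,0,0.001],[0,0,0]],
    [0,[0,0,0.001],[0,0,0]],
    [0,[0,0,0.001],[0,0,0]],
    [0,[0,0,0.001],[0,0,0]]
  ]
}}

```text
time: 39.27
eef_pos: [0.4564, 0.3673, 0.0953]
tcp_rot: [0.999, -0.043, -0.001, -0.0]
contact_force: [-5.1, 2.2, -1.7]
opening: 0.256
finger_force: 59.6
```

Emit:
{"name": "move_arm", "arguments": {
  "moves": [
    [0,[0,0,0],[0,0,0]],
    [0,[0,0,0],[0,0,0]],
    [0.6,[0,0,0],[0,0,0]],
    [0.6,[0,0,0],[0,0,0]],
    [0.6,[0,0,0],[0,0,0]],
    [0.6,[0,0,0],[0,0,0]],
    [0.6,[0,0,0],[0,0,0]],
    [0.6,[0,0,-0.01],[0,0,0]],
    [0.6,[0,0,-0.02],[0,0,0]],
    [0.6,[0,0,-0.03],[0,0,0]]
  ]
}}

```text
time: 40.1
eef_pos: [0.4548, 0.3656, 0.1524]
tcp_rot: [0.999, -0.043, -0.003, 0.002]
contact_force: [1.0, 0.1, 0.2]
opening: 0.599
finger_force: 0.0
```

Emit:
{"name": "move_arm", "arguments": {
  "moves": [
    [0.5,[0,0,-0.03],[0,0,0]],
    [0.5,[0,0,-0.03],[0,0,0]],
    [0.5,[0.01,0.035,0],[0,0,0]],
    [0.5,[0.01,0.035,0],[0,0,0]],
    [0.5,[0.01,0.035,0],[0,0,0]],
    [0.5,[0.01,0.035,0],[0,0,0]],
    [0.5,[0.01,0.035,0],[0,0,0]],
    [0.5,[0.01,0.035,0],[0,0,0]],
    [0.5,[0.01,0.035,0],[0,0,0]],
    [0.5,[0.01,0.035,0],[0,0,0]]
  ]
}}

```text
time: 40.93
eef_pos: [0.5124, 0.0791, 0.2153]
tcp_rot: [0.999, -0.043, 0.0, 0.0]
contact_force: [1.0, -0.3, -0.3]
opening: 0.502
finger_force: 0.0
```

Emit:
{"name": "move_arm", "arguments": {
  "moves": [
    [0.5,[0.005,0.035,0],[0,0,0]],
    [0.5,[0.005,0.035,0],[0,0,0]],
    [0.5,[0.005,0.035,0],[0,0,0]],
    [0.5,[0,0.035,0],[0,0,0]],
    [0.5,[0,0.035,0],[0,0,0]],
    [0.5,[0,0.035,0],[0,0,0]],
    [0.5,[0,0,0],[0,0,-0.1]],
    [0.5,[0,0,0],[0,0,-0.1]],
    [0.5,[0,0,0],[0,0,0]],
    [0.5,[0,0,0],[0,0,0]]
  ]
}}

```text
time: 41.77
eef_pos: [0.509, -0.1299, 0.2148]
tcp_rot: [0.998, 0.055, -0.0, 0.0]
contact_force: [0.6, -0.1, 0.3]
opening: 0.499
finger_force: 0.0
```

```bash
python3 -c "
from h import *
t=snap('top','t11.png');a=snap('side','s11.png')
for b in blobs(t,*G,(370,170,480,280)):
    pts=cv2.boxPoints(b[2]); w=np.array([atz('top',p,.032)[:2] for p in pts]); e=np.diff(w,axis=0); print('mk',b[0],b[1],atz('top',b[0],.03).round(4),np.linalg.norm(e,axis=1).round(3),np.degrees(np.arctan2(e[:,1],e[:,0])).round(0))
for b in blobs(a,*G,(250,100,420,370)): print('side',b[0],b[1],atz('side',b[0],.022).round(4))
for r in ((235,95,260,120),(255,135,285,175)):
  for b in blobs(a,[16,130,90],[30,255,255],r,4): print('knob',b[:2], atz('side',b[0],.113).round(4))
go(.535,-.4155,.06,7.5)"
```

```text
mk [428.98 211.91] 85 [ 0.535  -0.4148  0.03  ] [0.025 0.038 0.025] [ -82. -173.   98.]
mk [411.37 232.39] 84 [ 0.4648 -0.3549  0.03  ] [0.024 0.038 0.024] [ -77. -168.  103.]
mk [430.78 231.6 ] 87 [ 0.4685 -0.4202  0.03  ] [0.025 0.039 0.025] [ -83. -174.   97.]
side [286.34 155.64] 134 [0.535  0.1825 0.022 ]
side [323.22 307.18] 211 [ 0.4665 -0.3577  0.022 ]
side [361.83 320.81] 227 [ 0.536  -0.4176  0.022 ]
side [334.79 333.02] 237 [ 0.4695 -0.4233  0.022 ]
knob (array([243.01, 103.04]), 170) [0.4497 0.3914 0.113 ]
knob (array([258.17, 103.67]), 6) [0.497  0.3696 0.113 ]
knob (array([269.58, 152.96]), 67) [0.4691 0.1061 0.113 ]
t 41.87 pos [ 0.5091 -0.1293  0.2145] turn [ 0.     0.001 -0.019] | shift after turn [-0.0117  0.2871  0.1545] F [ 0.13  0.76 -0.27] op 0.502 q [-0.44 -0.03  1.96 -0.    1.21  1.02]
```

Next marker: the one at (429.0, 211.9), about (0.535, -0.416) with yaw 7.5°.

Emit:
{"name": "move_arm", "arguments": {
  "grip_force": 50,
  "moves": [
    [0.5,[-0.0014,0.036,0],[0,0,-0.019]],
    [0.5,[-0.0014,0.036,0],[0,0,0]],
    [0.5,[-0.0014,0.036,0],[0,0,0]],
    [0.5,[-0.0014,0.036,0],[0,0,0]],
    [0.5,[-0.0014,0.036,0],[0,0,0]],
    [0.5,[-0.0014,0.036,0],[0,0,0]],
    [0.5,[-0.0014,0.036,0],[0,0,0]],
    [0.5,[-0.0014,0.036,0],[0,0,0]],
    [0.5,[0,0,0.03],[0,0,0]],
    [0.5,[0,0,0.03],[0,0,0]]
  ]
}}

```text
time: 42.7
eef_pos: [0.5367, -0.4199, 0.1564]
tcp_rot: [0.998, 0.065, 0.002, 0.003]
contact_force: [0.8, 0.3, -1.2]
opening: 0.499
finger_force: 0.0
```

Emit:
{"name": "move_arm", "arguments": {
  "moves": [
    [0.5,[0,0,0.03],[0,0,0]],
    [0.5,[0,0,0.03],[0,0,0]],
    [0.5,[0,0,0.03],[0,0,0]],
    [0.5,[0,0,0],[0,0,0]],
    [0.5,[0,0,0],[0,0,0]],
    [0.5,[0,0,0],[0,0,0]],
    [0.5,[0,0,0],[0,0,0]],
    [0.5,[0,0,0],[0,0,0]],
    [0.5,[0,0,0],[0,0,0]],
    [0.5,[0,0,0],[0,0,0]]
  ]
}}

```text
time: 43.53
eef_pos: [0.5357, -0.4171, 0.0657]
tcp_rot: [0.998, 0.066, 0.0, 0.001]
contact_force: [0.1, -0.0, 0.2]
opening: 0.501
finger_force: 0.0
```

```bash
python3 -c "
from h import *
go(.535,-.416,.0135,7.5)
a=snap('side','s12.png')
for b in blobs(a,*G,(300,280,420,370)): print('side',b[0],b[1],atz('side',b[0],.022).round(4))"
```

```text
t 43.53 pos [ 0.5357 -0.4171  0.0657] turn [ 0.002 -0.     0.002] | shift after turn [-0.0006 -0.0012  0.0522] F [ 0.08 -0.02  0.16] op 0.501 q [-0.81  0.46  1.67 -0.    1.01  0.63]
side [323.25 307.2 ] 212 [ 0.4666 -0.3578  0.022 ]
side [359.99 321.32] 176 [ 0.5317 -0.4173  0.022 ]
side [334.79 333.02] 237 [ 0.4695 -0.4233  0.022 ]
```

Emit:
{"name": "move_arm", "arguments": {
  "moves": [
    [0.5,[-0.0005,-0.001,0.008],[0,0,0]],
    [0.5,[0,0,0.01],[0,0,0]],
    [0.5,[0,0,0.01],[0,0,0]],
    [0.5,[0,0,0.01],[0,0,0]],
    [0.5,[0,0,0.008],[0,0,0]],
    [0.5,[0,0,0.006],[0,0,0]],
    [0.5,[0,0,0],[0,0,0]],
    [0.5,[0,0,0],[0,0,0]],
    [0,[0,0,0],[0,0,0]],
    [0,[0,0,0],[0,0,0]]
  ]
}}

```text
time: 44.42
eef_pos: [0.5352, -0.4163, 0.0133]
tcp_rot: [0.998, 0.066, 0.0, 0.001]
contact_force: [1.0, -1.5, -0.3]
opening: 0.271
finger_force: 50.1
```

Emit:
{"name": "move_arm", "arguments": {
  "moves": [
    [0,[0,0,0],[0,0,0]],
    [0,[0,0,0],[0,0,0]],
    [0,[0,0,0],[0,0,0]],
    [0,[0,0,0],[0,0,0]],
    [0,[0,0,-0.01],[0,0,0]],
    [0,[0,0,-0.03],[0,0,0]],
    [0,[0,0,-0.04],[0,0,0]],
    [0,[0,0,-0.04],[0,0,0]],
    [0,[0,0,-0.04],[0,0,0]],
    [0,[0,0,0],[0,0,0]]
  ]
}}

```text
time: 45.25
eef_pos: [0.5383, -0.4192, 0.1841]
tcp_rot: [0.998, 0.066, 0.005, 0.007]
contact_force: [1.5, -0.4, 1.7]
opening: 0.27
finger_force: 50.2
```

```bash
python3 -c "
from h import *
c=np.array([.4562,.3660]);y=np.radians(-4.5);print(c+.045*np.array([np.cos(y),np.sin(y)]))
go(.5011,.3625,.18,-4.5);print(get_state()['finger_force'])"
```

```text
[0.50106128 0.36246934]
t 45.25 pos [ 0.5383 -0.4192  0.1841] turn [ 0.013 -0.011  0.212] | shift after turn [-0.0984 -0.7764  0.0041] F [ 1.47 -0.4   1.67] op 0.27 q [-0.81  0.33  1.61 -0.    1.18  0.63]
50.23521065711975
```

Emit:
{"name": "move_arm", "arguments": {
  "moves": [
    [0,[0,0,0],[0,0,0.1]],
    [0,[0,0,0],[0,0,0.11]],
    [0,[-0.0041,-0.0323,0],[0,0,0]],
    [0,[-0.0041,-0.0323,0],[0,0,0]],
    [0,[-0.0041,-0.0323,0],[0,0,0]],
    [0,[-0.0041,-0.0323,0],[0,0,0]],
    [0,[-0.0041,-0.0323,0],[0,0,0]],
    [0,[-0.0041,-0.0323,0],[0,0,0]],
    [0,[-0.0041,-0.0323,0],[0,0,0]],
    [0,[-0.0041,-0.0323,0],[0,0,0]]
  ]
}}

```text
time: 46.08
eef_pos: [0.5212, -0.1538, 0.172]
tcp_rot: [0.999, -0.039, -0.001, -0.0]
contact_force: [0.4, 0.7, -0.3]
opening: 0.267
finger_force: 50.2
```

Emit:
{"name": "move_arm", "arguments": {
  "moves": [
    [0,[-0.0041,-0.0323,0],[0,0,0]],
    [0,[-0.0041,-0.0323,0],[0,0,0]],
    [0,[-0.0041,-0.0323,0],[0,0,0]],
    [0,[-0.0041,-0.0323,0],[0,0,0]],
    [0,[-0.0041,-0.0323,0],[0,0,0]],
    [0,[-0.0041,-0.0323,0],[0,0,0]],
    [0,[-0.0041,-0.0323,0],[0,0,0]],
    [0,[-0.0041,-0.0323,0],[0,0,0]],
    [0,[-0.0041,-0.0323,0],[0,0,0]],
    [0,[-0.0041,-0.0323,0],[0,0,0]]
  ]
}}

```text
time: 46.92
eef_pos: [0.5051, 0.1713, 0.1722]
tcp_rot: [0.999, -0.039, -0.001, 0.0]
contact_force: [0.2, -0.6, -0.4]
opening: 0.267
finger_force: 50.2
```

Emit:
{"name": "move_arm", "arguments": {
  "moves": [
    [0,[-0.0041,-0.0323,0],[0,0,0]],
    [0,[-0.0041,-0.0323,0],[0,0,0]],
    [0,[-0.0041,-0.0323,0],[0,0,0]],
    [0,[-0.0041,-0.0323,0],[0,0,0]],
    [0,[-0.0041,-0.0323,0],[0,0,0]],
    [0,[-0.0041,-0.0323,0],[0,0,0]],
    [0,[0,0,0],[0,0,0]],
    [0,[0,0,0],[0,0,0]],
    [0,[0,0,0],[0,0,0]],
    [0,[0,0,0],[0,0,0]]
  ]
}}

```text
time: 47.75
eef_pos: [0.4962, 0.3638, 0.1719]
tcp_rot: [0.999, -0.039, -0.001, 0.0]
contact_force: [0.1, -0.0, -0.0]
opening: 0.269
finger_force: 50.2
```

```bash
python3 -c "
from h import *
go(.5011,.3625,.0885,-4.5);print(get_state()['finger_force'])
a=snap('side','s13.png')
cv2.imwrite('pics/c13.png',cv2.resize(a[40:190,215:345],None,fx=4,fy=4,interpolation=2)[:,:,::-1])"
```

```text
t 47.75 pos [0.4962 0.3638 0.1719] turn [0.001 0.002 0.   ] | shift after turn [0.005  0.0009 0.0834] F [ 0.06 -0.03 -0.02] op 0.269 q [0.47 0.21 1.78 0.   1.15 2.12]
50.2236932516098
```

View pics/c13.png

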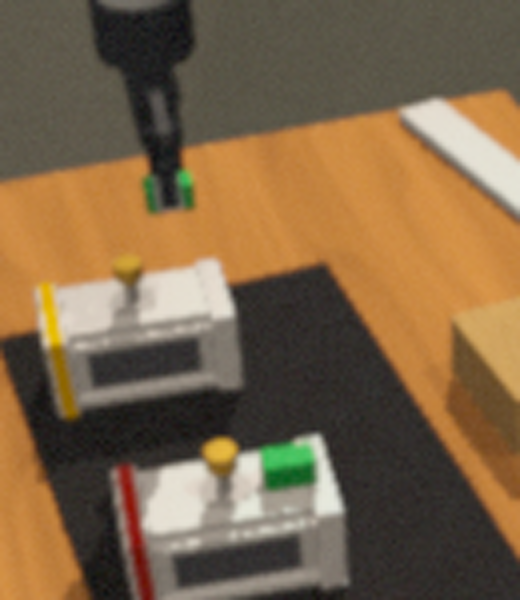

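Yellow's stud is seated at crop (127,268), red is still marked, and the second marker is held. Lowering it onto yellow.

Emit:
{"name": "move_arm", "arguments": {
  "moves": [
    [0,[0.0025,0.001,0.01],[0,0,0]],
    [0,[0.0025,0,0.015],[0,0,0]],
    [0,[0,0,0.02],[0,0,0]],
    [0,[0,0,0.015],[0,0,0]],
    [0,[0,0,0.01],[0,0,0]],
    [0,[0,0,0.005],[0,0,0]],
    [0,[0,0,0.004],[0,0,0]],
    [0,[0,0,0.002],[0,0,0]],
    [0,[0,0,0],[0,0,0]],
    [0,[0,0,0],[0,0,0]]
  ]
}}

```text
time: 48.63
eef_pos: [0.5017, 0.3637, 0.0921]
tcp_rot: [0.999, -0.039, 0.0, -0.0]
contact_force: [0.7, -0.6, -0.1]
opening: 0.267
finger_force: 50.2
```

```bash
python3 -c "
from h import *
favg(3);go(.5011,.3625,.0880,-4.5)"
```

```text
Fmean [-1.51200e-01  4.62000e-02 -4.44700e-01  9.22000e-02  5.02172e+01] sdz 0.09
t 48.78 pos [0.5016 0.3637 0.0921] turn [-0.001 -0.     0.001] | shift after turn [-0.0004  0.0013  0.0041] F [ 0.17  0.34 -0.37] op 0.271 q [0.46 0.31 1.82 0.   1.01 2.11]
```

Emit:
{"name": "move_arm", "arguments": {
  "moves": [
    [0,[0,0.001,0.0015],[0,0,0]],
    [0,[0,0,0.0015],[0,0,0]],
    [0,[0,0,0.001],[0,0,0]],
    [0,[0,0,0],[0,0,0]],
    [0,[0,0,0],[0,0,0]],
    [0.35,[0,0,0],[0,0,0]],
    [0.45,[0,0,0],[0,0,0]],
    [0.5,[0,0,0],[0,0,0]],
    [0.5,[0,0,-0.01],[0,0,0]],
    [0.5,[0,0,-0.02],[0,0,0]]
  ]
}}

```text
time: 49.62
eef_pos: [0.4992, 0.3615, 0.1149]
tcp_rot: [0.999, -0.039, -0.003, 0.001]
contact_force: [0.4, -0.2, -0.0]
opening: 0.504
finger_force: 0.0
```

Emit:
{"name": "move_arm", "arguments": {
  "moves": [
    [0.5,[0,0,-0.04],[0,0,0]],
    [0.5,[0,0,-0.04],[0,0,0]],
    [0.5,[0,0,-0.04],[0,0,0]],
    [0.5,[0.03,0,0],[0,0,0]],
    [0.5,[0.03,0,0],[0,0,0]],
    [0.5,[0.03,0,0],[0,0,0]],
    [0.5,[0.02,0,0],[0,0,0]],
    [0.5,[0,0,0],[0,0,0]],
    [0.5,[0,0,0],[0,0,0]],
    [0.5,[0,0,0],[0,0,0]]
  ]
}}

```text
time: 50.45
eef_pos: [0.6103, 0.354, 0.2373]
tcp_rot: [0.999, -0.039, -0.001, -0.0]
contact_force: [0.5, 0.3, 0.3]
opening: 0.501
finger_force: 0.0
```

```bash
python3 -c "
from h import *
go(.5,.36,.3,-4.5)
a=snap('side','s14.png')
cv2.imwrite('pics/c14.png',cv2.resize(a[60:220,215:425],None,fx=3.5,fy=3.5,interpolation=2)[:,:,::-1])"
```

```text
t 50.45 pos [0.6103 0.354  0.2373] turn [-0.     0.002  0.001] | shift after turn [-0.1104  0.0027 -0.0627] F [0.46 0.32 0.34] op 0.501 q [0.38 0.35 1.49 0.   1.31 2.03]
```

View pics/c14.png

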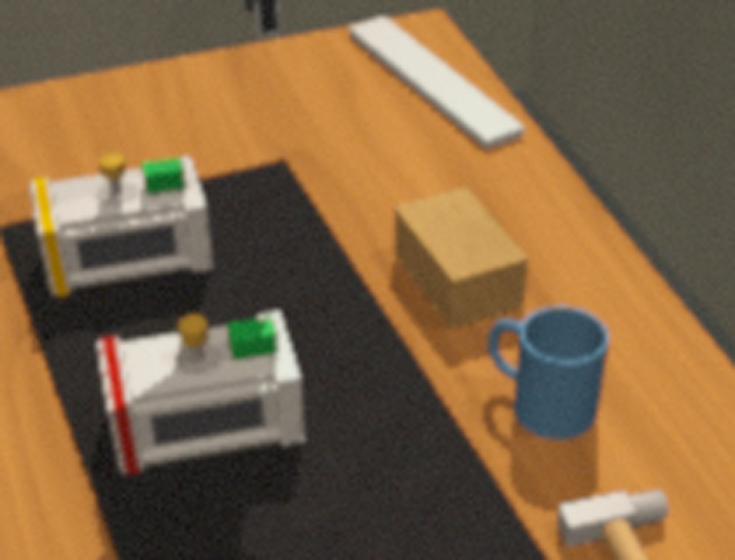

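Both castings lie stud up with green markers beside their studs at crop (163,175) and (252,337). The mug, carton and hammer are untouched and the robot is clear.

```bash
python3 -c "
from plant import *
print(sign_off())"
```

```text
the job is handed in; nothing more can be done
None
```

I tipped red and then yellow stud-up, pulled each stud to about 8 N (peak reading 8.9 N) for over a second, and laid a green marker beside each. Blue was absent, the mug, carton and hammer were untouched, and I handed the job in at about 50 s.

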